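# Zero the counter and fit the pulley on the shaft flat of a stirrer drive

## Task

Turn the stirrer drive's counter reset knob counter-clockwise back to its zero stop, then pinch the drive's shaft across its flat and turn it until your fingers feel that flat facing squarely to the drive's front. Slide the grooved pulley, set screw over the flat, all the way down onto the shaft's shoulder, and finish while still gripping it by the hub and pressing it firmly down: do not let go. Leave the other things where they are.

Things in the scene. Friction and masses are not known exactly. Their poses are not given: they have to be found in the camera images.
- drive: grey stirrer drive, a fixed box 110 (x) x 240 (y) x 60 mm high; origin under its centre, z up; its front (aluminium strip, white stud below the shaft) is its -x side. On top stand the shaft (65 mm from the centre towards -y) and the reset knob (70 mm towards +y, behind four white counter wheels).
- reset (a joint): angle of the counter's reset knob, rad: 0 = at the zero stop (end stop, cannot go below), grows clockwise seen from above; starts at 0.7 to 1.35, so turn it counter-clockwise. Stays where left; friction 0.04 N m. At 0 the knob's bar lies along the drive's x axis.
- reset_grip (a point): point on the vertical axis of the reset knob, at the height to grip, 37 mm above the drive's top; point x turns with the knob and runs along its black grip bar (42 mm long, 14 mm thick, its top 7 mm above this point, its foot, a disc 44 mm wide, 23 mm below this point).
- shaft (a joint): angle of the drive's vertical output shaft, rad: 0 = the flat faces the drive's front (-x of the drive), grows counter-clockwise seen from above; starts at 0.5 to 1.25. Turns freely both ways with friction 0.06 N m and stays where left.
- stub: steel shaft end, turns with the shaft: origin on its axis level with the drive's top (60 mm above the cart), z up, its -x points out of the flat. Lowest 8 mm: round shoulder 30 mm wide. Above it 44 mm of shaft, 20 mm round with one full-length flat (top 52 mm above the origin, last 2.5 mm tapered). 16.5 mm thick pinched across the flat, 20 mm on the round.
- shaft_flat: the flat on the shaft end, 15 mm wide, 6.5 mm from the shaft's axis; same origin and axes as stub.
- pulley: loose 0.16 kg aluminium pulley, hub up: grooved wheel 60 mm wide, 16 mm high, then a hub 34 mm wide up to 38 mm. Through bore 22.4 mm, D-shaped, flat on its -x side 7.7 mm from the axis (fits the shaft to about 9 degrees). Set screw sticks out of the hub to -x; grip the hub along y. Origin under its centre, z up; seated it is 8 mm above stub's origin.
- pulley_screw (a point): outer end of the pulley's set screw, 30 mm from the pulley's axis towards its -x, 27 mm above its underside; axes as the pulley.
- wrench: flat steel open-ended spanner, 180 mm long, lying; bystander; origin under its middle, x along it
- spacer: plain steel spacer ring without hub or screw, 40 mm outside, 25 mm bore, 12 mm high; bystander; origin under its centre
- beaker: open glass beaker, 80 mm wide, 100 mm high; bystander; origin under its centre
- jar: glass jar with black cap, 72 mm wide, 110 mm high; bystander; origin under its centre
- carton: small white carton with a blue end, 100 x 190 x 70 mm; bystander; origin under its centre
- stopper: black rubber stopper, 42 mm wide, 32 mm high; bystander; origin under its centre
- cylinder: upright clear measuring cylinder on a hexagonal foot 68 mm wide, 207 mm high; bystander; origin under its centre

How it is judged (in metres and radians):
On the way, in this order (a step that is already met when the one before it is completed fails the run):
1. the reset knob is back at its zero stop (within 0.08 rad) (value of joint reset below 0.08 rad), for 0.2 s.
2. the fingers press on the shaft's flat (over 2 N) while it faces the drive's front within 0.15 rad, the knob still at zero (value of joint shaft between -0.15 and 0.15 rad and contact force between the fingers and shaft_flat above 2 N and value of joint reset below 0.1 rad), for 0.2 s.
At the end, for the whole second after the job is handed in: Knob within 0.1 rad of zero; shaft flat and screw to the front within 0.25 and 0.3 rad; pulley at rest on the shoulder (2.5 mm; centred 4 mm; upright 0.1 rad), still held around its hub (over 4 N, tool point under 18 mm off axis, under 52 mm up) and pressed on the shaft with over 3 N (value of joint reset below 0.1 rad and value of joint shaft between -0.25 and 0.25 rad and z of pulley in the frame of stub between 0.005 and 0.0105 m and horizontal distance between pulley and stub below 0.004 m and angle between pulley's own z axis and vertical below 0.1 rad and angle between the x axis of pulley and the x axis of drive, either way round below 0.3 rad and x of pulley_screw in the frame of drive below -0.02 m and contact force between the fingers and pulley above 4 N and contact force between pulley and stub above 3 N and horizontal distance between the grasp point and pulley below 0.018 m and z of the grasp point in the frame of pulley below 0.052 m and linear speed of pulley below 0.02 m/s); the arm keeps its last pose, push and grip.
It fails at once if a bystander is moved by more than 40 mm (distance of any of wrench, spacer, beaker, jar, carton, stopper, cylinder from where it was at the start of the episode above 0.04 m).
It also fails if it takes over 50 s, if anything falls off the work surface, if the arm or the gripper's body presses on something with over 40 N, if the wrist force passes 120 N, or if a joint passes its speed limit or range.

## Robot

A 6-joint arm with a two-finger parallel gripper is mounted at the origin on the work surface. World frame = base frame: x ahead of the robot, y to its left, z up, the work surface at z = 0. Lengths are in mm, angles in rad, forces in N, time in s.
With the tool pointing down it reaches from about 275 to 750 mm from the base axis. Payload 10.2 kg.
Tool frame: the origin (TCP) lies between the finger pads, 19 mm behind the fingertips; this is the grasp point; z points along the fingers, y is the direction in which the jaws open and shut (so a half turn about z gives the same grasp; the last joint's range is limited). The gripper opens to 85 mm and grips with 20 to 120 N. Pads are 22 mm wide; open, the fingers measure 114 mm over their backs; the gripper's body (76 mm by 85 mm) begins 54 mm behind the grasp point. The pads swing forward as they close: fully open they stand 13 mm farther back than shut.
Start: joints at [-1.439, 0.313, 1.498, -0, 1.331, -0.223], TCP at [182.374, -492.312, 249.994] pointing down, gripper open.
Joint ranges: [-2.94, 2.94], [-0.97, 2.17], [0.19, 2.56], [-1.23, 4.37], [0.02, 3.11], [-2.88, 2.88]. Speed limits (rad/s): [2.39, 2.39, 3.01, 3.14, 3.14, 3.14].

## Interface

Orientations are given as a unit quaternion [w, x, y, z].
In Python, from rig import * gives the robot as it stands. The module is installed in compiled form; this text tells all that it offers.
- The arm moves only by the shell command python3 -m crank 'ROWS' [FORCE]. ROWS is a JSON object of lists of equal length, an entry for each row: "dp": the shift along the world's x, y, z in cm, a list of three; "delta_rot": the turn, a rotation vector about the world's x, y, z in degrees, a list of three; "claw": the closure in counts, from 0 (fully open) to 255 (shut). A call has 1 to 10 rows; each row shifts and turns the commanded pose from where the row before left it; what a row does not reach is not made up. A row lasts 1/10 s, in which the tool goes at most 50 mm and 8.59 degrees, less where a joint would pass 70% of its speed; a pose out of reach is approached as far as the arm can. A call is refused whole if a number of a shift passes 5 or a number of a turn 8.59, either way. A call with a gripper value outside its range is refused whole. The fingers move at their own pace and stop on an object; FORCE is the grip in N (left out, the last holds). Time passes only in rows, so rows that do not move let the fingers close. It gives the time, the measured TCP pose, the force and the opening at its end, in the units of the state.
- sense(): the state, without advancing time (a new reading comes with each control period).
- capture(name): name is "side" or "top"; returns (picture, depth): 400x640x3 uint8, red, green, blue; 400x640 float32, mm along the optical axis (not along the pixel's ray), 0 where there is no reading.
- camera_model(name): a dict with "fx", "fy", "cx", "cy" (pixels), "cam_to_world" (4x4, takes a point from camera to world coordinates). Camera axes: x right, y up, looking along -z (the intrinsics and any distortion apply to the point x, -y, -z); pixel columns grow to the right and rows downward; lengths in mm; the calibration is good to about 2 mm. A picture is of the moment at which its call begins. camera_model takes no time and is no camera call.
- finish_job(): hands the job in, once; it reports no verdict.
Trained networks look in the newest picture that a camera, given by its name, has taken for a name from the list of things; names that differ only in an ending like _2 or _b are one class to them, and where a whole thing is asked for, a point or a joint stands for the part that bears it (a point fixed in the world has none). Each returns a list of dicts, best first, with "p" (0 to 1); they miss things now and then, are a little off and sometimes report something else, mostly with a low value. They report only what shows in the picture. A call takes as long as a camera call.
- boxes_of(camera, target): "centre" ([column, row] in pixels, amid what is visible of it).
- masks_of(camera, target): "region" (400x640 bool, what is visible of it) and "centre" ([column, row] in pixels, amid what is visible of it).
- pinpoint(camera, target): "centre" ([column, row] in pixels: a listed point, or the origin of a listed thing).
The state is a dict: "time_s": time; "joints": joint angles; "dq": joint speeds; "tau": joint torques, N m; "eef_pos": TCP position; "ee_rot": TCP orientation; "force": force on the tool from outside, world axes, zero at the start; "wrist_torque": the same for the moment, N m; "grip_width": opening from 0.0 (shut) to 1.0 (fully open).
Only numpy, scipy, OpenCV 4.12 (cv2) and the standard library are available. Lean on these libraries where they do the work, as an engineer would, in place of code of your own. Each camera call takes 0.05 s, during which the arm holds its last target.

## Working session

There is one attempt and no reset: what is moved stays moved. The work goes in short steps, Python scripts to look and compute and a shell command to move; the robot and the scene stay as the last step left them, time stands still between calls to the robot, and variables do not carry over. Pictures are saved under pics/ and viewed, and the job is handed in when it is done.

```bash
mkdir -p pics; ls
cat > h.py <<'E'
from rig import *
import numpy as np, cv2
def px2w(cam,u,v,d):
    m=camera_model(cam);T=np.array(m["cam_to_world"])
    x=(u-m["cx"])/m["fx"]*d; y=(v-m["cy"])/m["fy"]*d
    return (T@np.array([x,-y,-d,1]))[:3]
def ray_z(cam,u,v,z):
    a=px2w(cam,u,v,1.);b=px2w(cam,u,v,1000.)
    t=(z-a[2])/(b[2]-a[2]); return a+t*(b-a)
def cloud(cam,dep):
    m=camera_model(cam);T=np.array(m["cam_to_world"])
    v,u=np.mgrid[0:400,0:640]
    P=np.stack([(u-m["cx"])/m["fx"]*dep,-(v-m["cy"])/m["fy"]*dep,-dep,np.ones_like(dep)],-1)
    return (P@T.T)[...,:3]
def w2px(cam,p):
    m=camera_model(cam);T=np.linalg.inv(np.array(m["cam_to_world"]))
    q=T@np.array([*p,1.]); return m["cx"]+m["fx"]*q[0]/-q[2], m["cy"]+m["fy"]*-q[1]/-q[2]
def save(n,im): cv2.imwrite("pics/"+n,im[...,::-1])
E
python3 - <<'E'
from h import *
print(sense())
for c in("side","top"):
    im,d=capture(c);save(c+"0.png",im);np.save(c+"0.npy",d)
    m=camera_model(c);print({k:(np.round(v,3).tolist() if k=="cam_to_world" else v) for k,v in m.items()})
    for t in ("drive","reset","stub","pulley","wrench","spacer","beaker","jar","carton","stopper","cylinder"):
        print(c,t,[(np.round(b["centre"]).tolist(),round(b["p"],2)) for b in boxes_of(c,t)[:2]]) if c=="top" else 0
    for t in ("drive","reset_grip","stub","pulley","pulley_screw","shaft_flat"):
        print(c,t,"pin",[(np.round(b["centre"],1).tolist(),round(b["p"],2)) for b in pinpoint(c,t)[:2]])
print(sense()["time_s"])
E
```

```text
pics
{'time_s': 0.0, 'joints': array([-1.43937929e+00,  3.13435678e-01,  1.49842344e+00, -2.66392640e-05,
        1.33106631e+00, -2.23400251e-01]), 'dq': array([-0.00087689,  0.00085881, -0.00120793, -0.00118962, -0.00063618,
        0.00079881]), 'tau': array([ 1.50147051e-03, -4.12263429e+01, -2.59741652e+01, -9.60802731e-05,
        4.14840120e-03, -7.87096809e-06]), 'eef_pos': array([ 182.34454898, -492.0543217 ,  249.44754712]), 'ee_rot': array([-6.66275775e-04,  9.84303540e-01,  1.76482568e-01,  1.77144154e-05]), 'force': array([ 0.40930518, -0.52956371,  0.29519767]), 'wrist_torque': array([ 0.00523732, -0.01186041, -0.01838206]), 'grip_width': 0.9953967328648924}
{'fx': 391.4507758534304, 'fy': 391.4507758534304, 'cx': 315.01863711545514, 'cy': 198.6120311013836, 'cam_to_world': [[-0.999, 0.006, -0.05, 519.13], [-0.044, -0.577, 0.816, 809.31], [-0.024, 0.817, 0.576, 678.716], [0.0, 0.0, 0.0, 1.0]]}
side drive pin [([320.7, 268.4], 0.71)]
side reset_grip pin [([317.6, 260.4], 0.78), ([397.3, 249.1], 0.43)]
side stub pin [([336.1, 153.1], 0.57), ([322.5, 232.7], 0.49)]
side pu
[... 361 characters left out ...]
207.0], 0.78)]
top reset [([246.0, 202.0], 0.65)]
top stub [([293.0, 205.0], 0.44)]
top pulley [([413.0, 217.0], 0.77)]
top wrench [([297.0, 261.0], 0.69)]
top spacer [([394.0, 175.0], 0.43), ([289.0, 203.0], 0.33)]
top beaker [([470.0, 212.0], 0.64)]
top jar [([414.0, 218.0], 0.72), ([362.0, 135.0], 0.66)]
top carton [([173.0, 198.0], 0.79)]
top stopper [([204.0, 248.0], 0.68), ([298.0, 203.0], 0.41)]
top cylinder [([454.0, 162.0], 0.66)]
top drive pin [([270.6, 204.5], 0.68)]
top reset_grip pin [([248.9, 202.5], 0.64)]
top stub pin [([293.5, 203.7], 0.54)]
top pulley pin [([414.2, 219.1], 0.55)]
top pulley_screw pin [([417.5, 229.3], 0.73), ([272.9, 207.5], 0.6)]
top shaft_flat pin []
1.25
```

Run:
```python
import cv2
for c in("side","top"):
    a=cv2.imread(f"pics/{c}0.png")
    cv2.imwrite(f"pics/{c}0b.png",cv2.resize(a,(800,500),interpolation=cv2.INTER_CUBIC))
a=cv2.imread("pics/top0.png")[150:270,190:350]
cv2.imwrite("pics/top0c.png",cv2.resize(a,(800,600),interpolation=cv2.INTER_CUBIC))
a=cv2.imread("pics/side0.png")[130:290,250:450]
cv2.imwrite("pics/side0c.png",cv2.resize(a,(750,600),interpolation=cv2.INTER_CUBIC))
```

```text
(no output)
```

View pics/side0b.png

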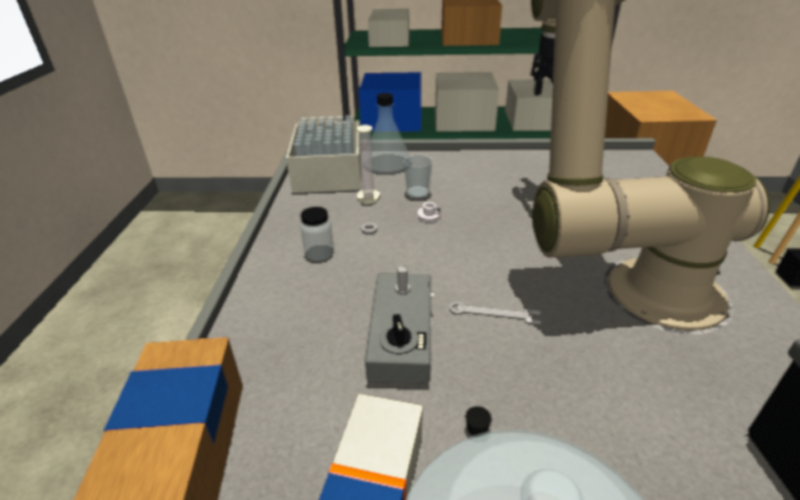

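View pics/top0b.png

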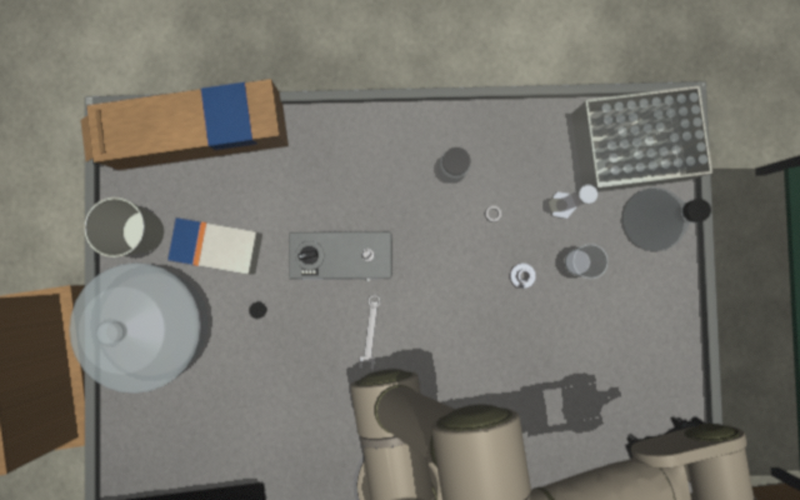

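View pics/top0c.png

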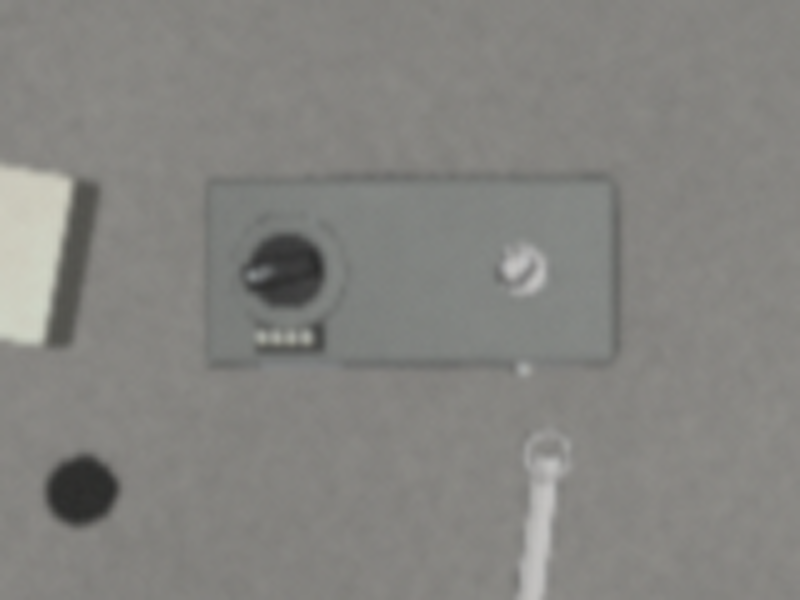

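View pics/side0c.png

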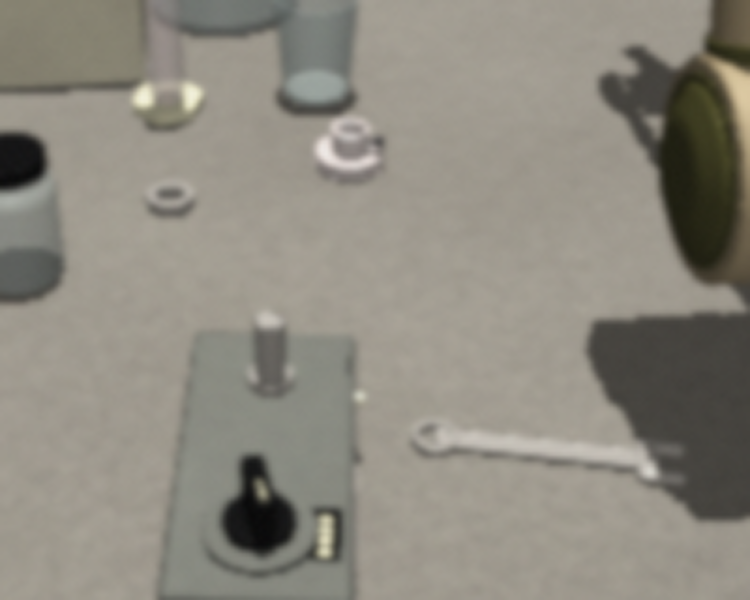

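The overview shows the drive at top px ~(272,204), knob left (248,203), shaft right (294,204) and wrench just in front of it. The pulley is at (414,219) with its screw pointing to -x, next to the beaker (470,212). Next I measure with depth.

Run:
```python
from h import *
import numpy as np,cv2
for c in("top","side"):
    d=np.load(c+"0.npy");P=cloud(c,d);ok=d>0
    Z=P[...,2];
    tab=ok&(abs(Z)<15);print(c,"table z",np.median(Z[tab]))
    reg=(P[...,0]>350)&(P[...,0]<620)&(P[...,1]>-80)&(P[...,1]<260)&ok
    top=reg&(Z>45)&(Z<75)
    pts=P[top];print(len(pts),np.median(pts[:,2]));
    r=cv2.minAreaRect(pts[:,:2].astype(np.float32));print("drive rect",r, np.percentile(pts[:,0],[1,99]),np.percentile(pts[:,1],[1,99]))
    hi=reg&(Z>78)&(Z<125);q=P[hi]
    for n,s in(("knob",q[q[:,1]>80]),("shaft",q[q[:,1]<80])):
        if len(s)==0: continue
        print(n,len(s),s.mean(0),s[:,2].max(),np.ptp(s[:,:2],axis=0))
        cc=np.cov(s[:,:2].T);w,V=np.linalg.eigh(cc);print(" axis",np.degrees(np.arctan2(V[1,1],V[0,1])),np.sqrt(w))
    # pulley
    pr=ok&(abs(P[...,0]-470)<60)&(abs(P[...,1]+272)<60)&(Z>5)&(Z<60)
    s=P[pr]
    for lo,h in((8,22),(30,50)):
        t=s[(s[:,2]>lo)&(s[:,2]<h)];print("pul",lo,len(t),t.mean(0) if len(t) else 0)
    np.set_printoptions(suppress=True,precision=1)
for c,t,z in(("top","reset_grip",97),("top","stub",60),("top","pulley",0),("top","pulley_screw",27),("side","reset_grip",97),("side","pulley",0),("side","pulley_screw",27)):
    capture(c) if 0 else None
    dct={("top","reset_grip"):(248.9,202.5),("top","stub"):(293.5,203.7),("top","pulley"):(414.2,219.1),("top","pulley_screw"):(417.5,229.3),("side","reset_grip"):(317.6,260.4),("side","pulley"):(345.7,174.1),("side","pulley_screw"):(352.9,168.1)}
    print(c,t,ray_z(c,*dct[c,t],z))
```

```text
top table z 0.5453234008925847
2939 60.651340450955104
drive rect ((547.6082153320312, 137.5702362060547), (237.029541015625, 114.56175231933594), 88.62000274658203) [492.90915213 602.26956246] [ 19.94228776 253.77292266]
knob 96 [550.39332783 204.13892866  99.75229806] 110.51712768160974 [ 31.65381564 146.87866081]
 axis 93.46691104598852 [ 6.22441601 17.59440491]
shaft 38 [547.45508082  71.81440567 110.49750748] 119.08690693840845 [19.51237453 16.64058882]
 axis 158.37378264479966 [4.68598449 5.06317615]
pul 8 197 [ 489.32929587 -292.71643376   16.13627903]
pul 30 82 [ 486.09217691 -294.75799718   37.23404525]
side table z 0.20117226720884673
3374 60.32070674286814
drive rect ((549.0303344726562, 139.50015258789062), (241.00436401367188, 113.57831573486328), 88.9676742553711) [495.  604.8] [ 25.7 258.6]
knob 224 [550.9 177.6  97.3] 113.74165268019306 [ 18.9 150. ]
 axis 89.48577797273387 [ 4.8 61.6]
shaft 64 [549.2  75.6 101.1] 113.52014278650086 [19.6 14. ]
 axis 176.24402138212292 [3.4 7.3]
pul 8 98 [ 493.4 -283.4   16.3]
pul 30 58 [ 489.4 -291.4   35.6]
top reset_grip [553.2 197.   97. ]
top stub [547.8  72.9  60. ]
top pulley [ 494.1 -288.8    0. ]
top pulley_screw [ 463.7 -292.    27. ]
side reset_grip [554.5 211.2  97. ]
side pulley [ 483.7 -292.6    0. ]
side pulley_screw [ 461.2 -285.8   27. ]
```

```bash
python3 - <<'E'
from h import *
np.set_printoptions(suppress=True,precision=1)
for c in("top","side"):
    d=np.load(c+"0.npy");P=cloud(c,d);Z=P[...,2]
    m=(d>0)&(abs(P[...,0]-550)<40)&(abs(P[...,1]-208)<40)&(Z>94)
    s=P[m];w,V=np.linalg.eigh(np.cov(s[:,:2].T));print(c,len(s),s.mean(0),np.degrees(np.arctan2(V[1,1],V[0,1])),np.sqrt(w),(s[:,:2].max(0)+s[:,:2].min(0))/2)
    im=cv2.imread(f"pics/{c}0.png").astype(int)
    g=im.sum(2)
    if c=="top":
        print(g[192:214,238:262])
        # drive edges: boundary points by gradient along columns
        gb=cv2.GaussianBlur(im.astype(np.float32),(0,0),1).sum(2)
        print(d[195:212,286:302].astype(int))
for t,(u,v),z in(("beaker",(470,212),100),("cyl",(454,162),100),("jar",(362,135),110),("spacer",(394,175),12),("stopper",(204,248),32)):
    print(t,ray_z("top",u,v,z))
E
python3 - <<'E'
import cv2
a=cv2.imread("pics/top0.png")
cv2.imwrite("pics/t1.png",cv2.resize(a[190:216,236:264],(560,520),interpolation=cv2.INTER_LINEAR))
cv2.imwrite("pics/t2.png",cv2.resize(a[192:216,282:308],(520,480),interpolation=cv2.INTER_LINEAR))
E
```

```text
top 76 [549.7 206.2 103.9] 102.57219893932856 [ 4.2 12.1] [550.3 206.4]
[[374 376 373 368 364 354 359 366 368 372 370 371 365 377 388 386 388 391
  390 389 387 384 384 385]
 [378 373 369 352 339 339 352 356 362 365 366 366 364 373 388 379 379 382
  385 385 388 380 384 386]
 [374 369 364 341 338 354 364 367 367 368 372 376 373 380 388 369 357 364
  376 383 383 387 384 383]
 [371 356 357 363 359 363 361 361 363 363 364 369 372 375 379 373 355 352
  361 378 385 385 387 386]
 [364 352 364 364 362 351 329 314 309 307 311 314 339 359 373 380 374 364
  353 372 388 389 384 386]
 [363 363 366 356 329 299 261 232 218 217 221 234 276 313 350 374 382 377
  364 368 379 383 387 386]
 [364 368 357 329 263 224 197 187 183 187 183 194 208 235 296 342 375 387
  380 373 373 382 387 386]
 [361 358 331 275 214 184 180 180 180 183 177 181 180 188 215 278 353 384
  387 378 366 378 385 388]
 [359 350 290 220 182 176 172 165 171 168 168 161 159 158 157 217 312 370
  385 381 367 378 386 385]
 [357 331 249 183 165 163 164 154 155 157 158 162 165 160 139 169 270 354
  385 382 370 374 380 387]
 [332 289 213 171 
[... 2156 characters left out ...]
 1312 1312 1311 1322 1358 1354 1352 1361 1367
     0 1367]
 [1363 1362 1359 1366 1356 1351 1354 1319 1355 1353 1352 1356 1360 1358
  1363 1361]
 [   0 1360 1365 1361 1359 1359 1360 1352 1352 1349 1356 1364 1361 1358
  1362 1365]
 [1361 1358 1363 1364 1366 1360 1361 1362 1359 1363 1359 1361 1361 1362
  1359 1358]
 [1358 1361    0 1362 1362 1363 1358 1357 1359 1361 1364 1364 1363 1360
  1362 1359]
 [1359 1365 1352 1364 1360 1362 1365 1365 1364 1367 1364 1363 1361 1357
  1365 1362]]
side 116 [551.7 212.9 102.4] 102.58295206409578 [ 4.1 12.7] [551.7 208.4]
beaker [ 510.8 -426.4  100. ]
cyl [ 653.5 -386.7  100. ]
jar [ 735.2 -127.2  110. ]
spacer [ 628.6 -229.9   12. ]
stopper [424.4 341.7  32. ]
```

View pics/t1.png

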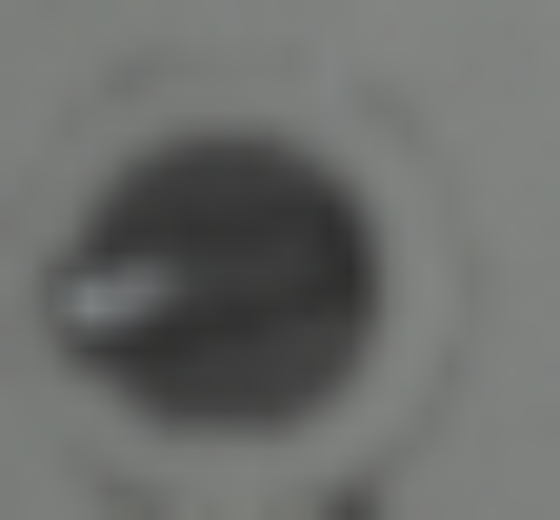

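View pics/t2.png

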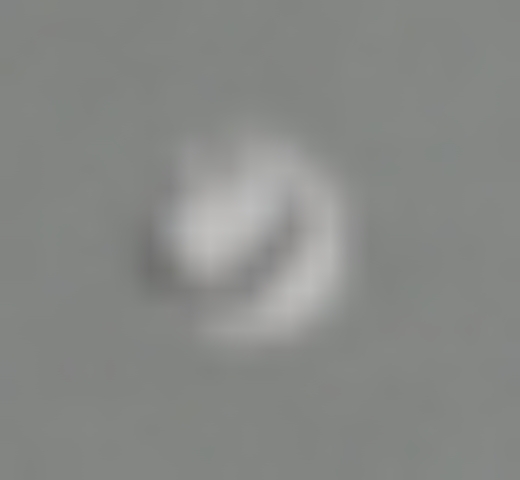

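```bash
python3 -m crank '{"dp":[[2.3,4.35,0],[2.3,4.35,0],[2.3,4.35,0],[2.3,4.35,0],[2.3,4.35,0],[2.3,4.35,0],[2.3,4.35,0],[2.3,4.35,0],[2.3,4.35,0],[2.3,4.35,0]],"delta_rot":[[0,0,5.1],[0,0,5.1],[0,0,5.1],[0,0,5.1],[0,0,5.1],[0,0,5.1],[0,0,5.1],[0,0,5.1],[0,0,5.1],[0,0,5.1]],"claw":[0,0,0,0,0,0,0,0,0,0]}'
```

```text
time_s: 2.25
eef_pos: [413.0, -55.3, 250.3]
ee_rot: [0.0, 0.811, 0.585, 0.0]
force: [0.5, -0.2, 1.8]
grip_width: 1.001
```

```bash
python3 -m crank '{"dp":[[2.3,4.38,0],[2.3,4.38,0],[2.3,4.38,-0.5],[2.3,4.38,-0.5],[2.3,4.38,-0.5],[2.25,4.43,-0.5],[0,0,-4],[0,0,-4],[0,0,-1],[0,0,0]],"delta_rot":[[0,0,5.1],[0,0,5.1],[0,0,5.1],[0,0,5.1],[0,0,5.1],[0,0,5.5],[0,0,0],[0,0,0],[0,0,0],[0,0,0]],"claw":[0,0,0,0,0,0,0,0,80,100]}' 20
cat > look.py <<'E'
import sys
from h import *
n=sys.argv[1];c=sys.argv[2];u0,u1,v0,v1=map(int,sys.argv[3:7])
im,d=capture(c);np.save(n+".npy",d);a=im[v0:v1,u0:u1];s=min(800/(u1-u0),600/(v1-v0))
save(n+".png",cv2.resize(a,None,fx=s,fy=s,interpolation=cv2.INTER_CUBIC))
s=sense();q=s["ee_rot"];print(s["time_s"],s["eef_pos"],"jaw",np.degrees(2*np.arctan2(q[2],q[1]))-90,s["force"],s["wrist_torque"],"w",s["grip_width"]*85)
E
python3 look.py s1 side 250 450 150 300
```

```text
time_s: 3.25
eef_pos: [549.5, 205.8, 139.4]
ee_rot: [-0.001, 0.627, 0.779, -0.001]
force: [-0.1, -0.0, 0.2]
grip_width: 0.691
3.3 [550.38038876 205.8681386  141.15165687] jaw 12.30880759341997 [0.04427535 0.44096188 0.92546708] [-0.02323334 -0.02250393  0.01160939] w 52.15526811762062
```

View pics/s1.png

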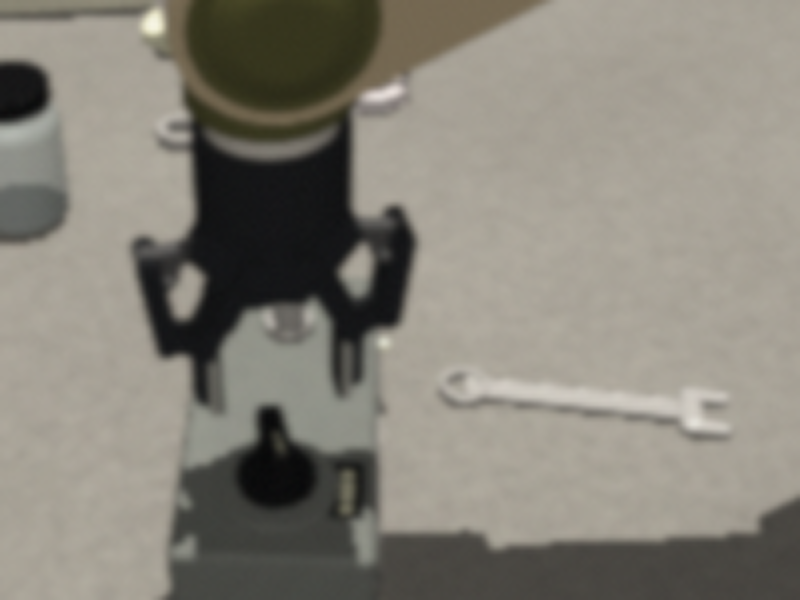

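The side view shows the opened jaws around and above the knob bar (bar at crop px (270,440)), centred in x. Next I lower and close.

```bash
python3 -m crank '{"dp":[[0,0.2,-2.2],[0,0,-2],[0,0,0],[0,0,0],[0,0,0],[0,0,0],[0,0,0],[0,0,0]],"delta_rot":[[0,0,0],[0,0,0],[0,0,0],[0,0,0],[0,0,0],[0,0,0],[0,0,0],[0,0,0]],"claw":[100,100,150,200,255,255,255,255]}' 40
python3 look.py s2 side 250 450 150 300
```

```text
time_s: 4.1
eef_pos: [551.2, 208.1, 100.4]
ee_rot: [0.002, 0.627, 0.779, 0.002]
force: [1.0, -0.3, 7.1]
grip_width: 0.156
4.15 [551.1871212  208.08920377 100.42789426] jaw 12.320504291762575 [ 0.19279084 -0.8625986   7.37753687] [-0.0711938  -0.00969066 -0.03801674] w 12.886630128738815
```

View pics/s2.png

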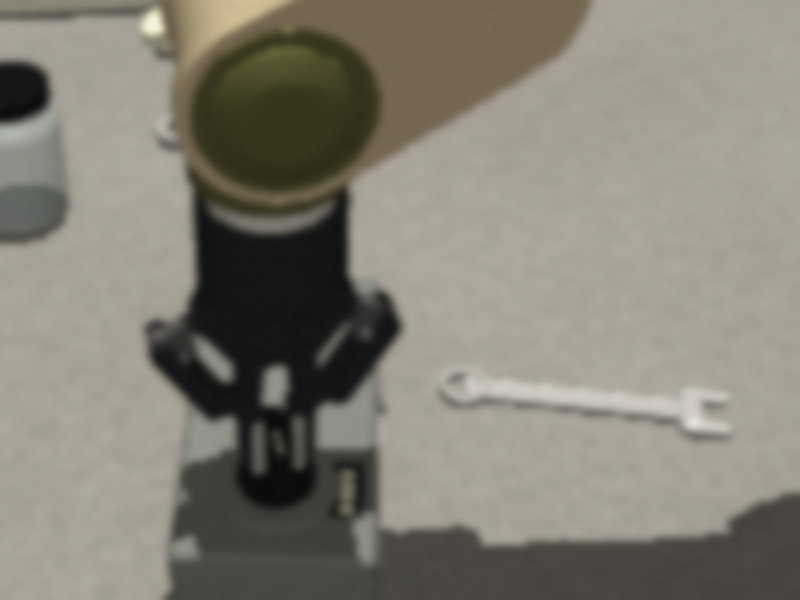

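```bash
python3 -m crank '{"dp":[[0,0,0.3],[0,0,0],[0,0,0],[0,0,0],[0,0,0],[0,0,0],[0,0,0],[0,0,0],[0,0,0],[0,0,0]],"delta_rot":[[0,0,5],[0,0,8],[0,0,8],[0,0,8],[0,0,8],[0,0,8],[0,0,8],[0,0,8],[0,0,8],[0,0,4]],"claw":[255,255,255,255,255,255,255,255,255,255]}'
python3 look.py s3 side 250 450 150 300
```

```text
time_s: 5.15
eef_pos: [551.0, 207.9, 100.6]
ee_rot: [0.002, 0.039, 0.999, 0.0]
force: [10.9, 1.8, -15.0]
grip_width: 0.155
5.2 [551.0454615  207.92695166 100.64761295] jaw 85.70881587396138 [ 10.23137596   1.08424048 -14.75280416] [ 0.20683396 -1.69730354  0.00616514] w 12.919202594882439
```

```bash
python3 -m crank '{"dp":[[0,0,0],[0,0,0],[0,0,0],[0,0,0]],"delta_rot":[[0,0,2],[0,0,2],[0,0,1],[0,0,0]],"claw":[255,255,255,255]}'
python3 look.py s3 side 250 450 150 300
```

```text
time_s: 5.6
eef_pos: [551.1, 207.9, 100.7]
ee_rot: [0.001, -0.002, 1.0, 0.001]
force: [9.9, 2.7, -14.7]
grip_width: 0.154
5.65 [551.0431836  207.88212318 100.64472975] jaw 90.183756471784 [ 10.24448147   1.81390096 -15.57496556] [ 0.20615823 -1.64309858 -0.93756321] w 12.654997982357733
```

View pics/s3.png

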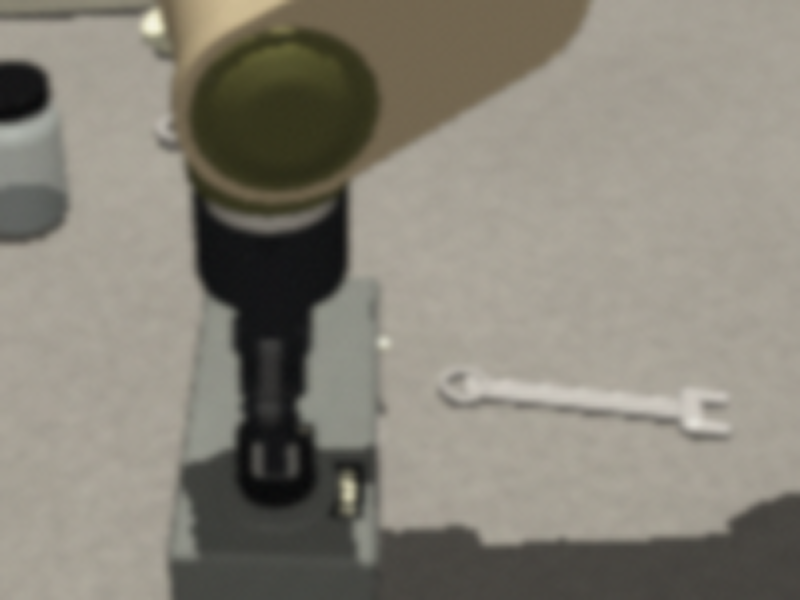

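Wrench torque −0.94 N m at a jaw of ~90°, so the knob is on its stop, and this agrees with a drive yaw of about −1.2°. Release and go up.

```bash
python3 -m crank '{"dp":[[0,0,0],[0,0,0],[0,0,0],[0,0,3],[0,0,4],[-0.1,-4.5,0],[-0.1,-4.5,0],[-0.1,-4.5,0],[0,0,0],[0,0,0]],"delta_rot":[[0,0,0],[0,0,0],[0,0,0],[0,0,0],[0,0,0],[0,0,-8.5],[0,0,-8.5],[0,0,-8.5],[0,0,-8.5],[0,0,-8.5]],"claw":[150,110,100,100,100,100,100,100,100,100]}' 20
python3 - <<'E'
from h import *
im,d=capture("side");save("s4f.png",im);np.save("s4.npy",d)
save("s4.png",cv2.resize(im[150:300,250:450],(800,600),interpolation=cv2.INTER_CUBIC))
P=cloud("side",d);Z=P[...,2]
m=(d>0)&(abs(P[...,0]-550)<40)&(abs(P[...,1]-208)<40)&(Z>92)&(Z<120)
s=P[m];w,V=np.linalg.eigh(np.cov(s[:,:2].T));print(len(s),s.mean(0),np.degrees(np.arctan2(V[1,1],V[0,1])),np.sqrt(w))
E
```

```text
time_s: 6.65
eef_pos: [546.9, 71.7, 171.6]
ee_rot: [0.0, 0.364, 0.932, 0.0]
force: [0.4, -0.1, -0.2]
grip_width: 0.608
161 [552.20564876 211.55205793 100.93276374] 175.13321775921855 [ 3.9698904 11.9365781]
```

View pics/s4.png

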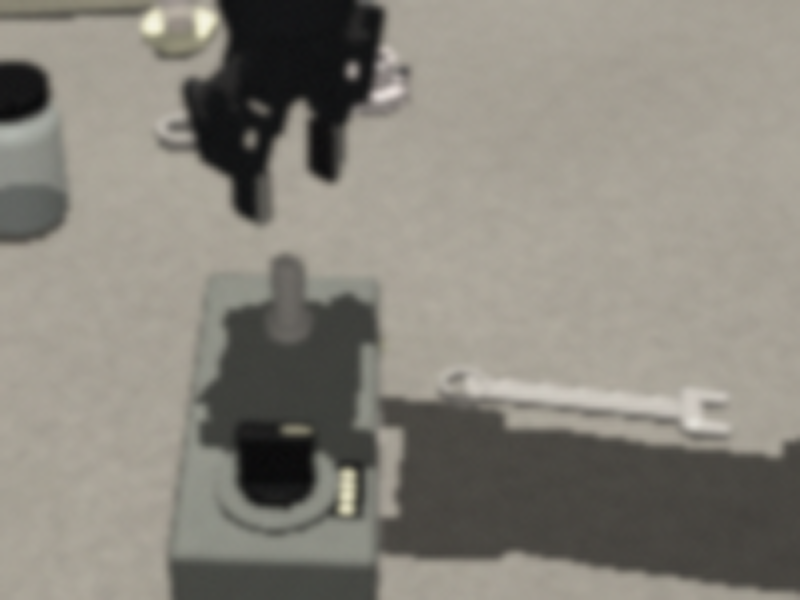

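The bar now lies along the drive's x in the picture (crop (238,430)–(312,428)). I'll check its slope against the drive's rear edge.

Run:
```python
from h import *
for a in (-5,-1.2,0,3):
    r=np.radians(a);k=np.array([550.5,208,104]);e=np.array([np.cos(r),np.sin(r),0])
    p=np.array(w2px("side",k+21*e));q=np.array(w2px("side",k-21*e))
    print(a,(p-[250,150])*4,(q-[250,150])*4,"slope",(q-p)[1]/(q-p)[0])
k=np.array([548.5,138.3,60])
for a in(-1.2,0):
    r=np.radians(a);ex=np.array([np.cos(r),np.sin(r),0]);ey=np.array([-ex[1],ex[0],0])
    print(a,[((np.array(w2px("side",k+sx*55*ex+120*ey))-[250,150])*4).round() for sx in(1,-1)])
im=cv2.imread("pics/s4f.png");cv2.imwrite("pics/s4k.png",cv2.resize(im[240:300,285:345],(600,600),interpolation=cv2.INTER_CUBIC))
```

```text
-5 [238.51134484 424.73575756] [317.7906603  430.65124887] slope 0.07461582222922145
-1.2 [238.22150735 426.57301188] [317.97243608 428.79952034] slope 0.02791827631140049
0 [238.16609244 427.15564387] [317.99321497 428.21441698] slope 0.013263325500358313
3 [238.10385963 428.61490103] [317.96837356 426.75343515] slope -0.023307797119140692
-1.2 [array([169., 555.]), array([382., 562.])]
0 [array([174., 556.]), array([387., 560.])]
```

View pics/s4k.png

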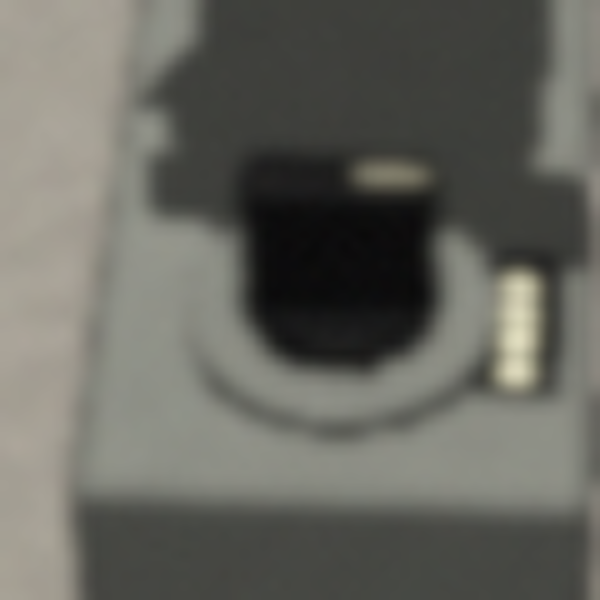

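```bash
python3 -m crank '{"dp":[[0.05,0,-4],[0,0,-3.6],[0,0,0],[0,0,0],[0,0,0],[0,0,0],[0,0,0],[0,0,0]],"delta_rot":[[0,0,0],[0,0,0],[0,0,0],[0,0,0],[0,0,0],[0,0,0],[0,0,0],[0,0,0]],"claw":[100,100,120,150,180,210,255,255]}' 25
python3 look.py s5 side 250 450 100 250
```

```text
time_s: 7.5
eef_pos: [549.5, 74.2, 97.4]
ee_rot: [0.003, 0.359, 0.933, 0.002]
force: [7.4, 8.6, 0.9]
grip_width: 0.185
7.55 [549.53007516  74.19595988  97.40278591] jaw 47.85810393878194 [6.99589214 8.88294393 1.26626484] [ 1.21897227 -0.88764052  0.0685534 ] w 15.605875153908542
```

View pics/s5.png

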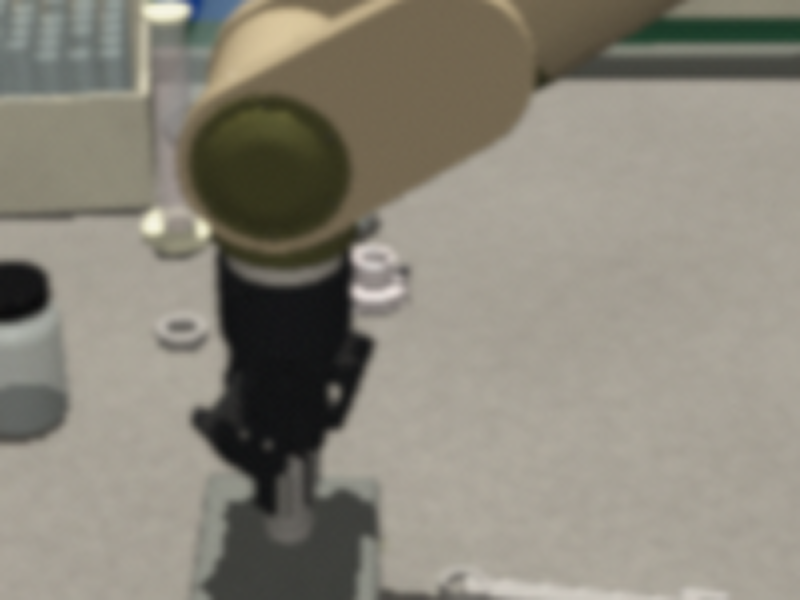

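Width 15.6 mm (pads read ~1 mm low), so it is the flat pinch rather than the 20 mm round. Turn clockwise by 49°.

```bash
python3 -m crank '{"dp":[[0.05,0,0],[0.05,0,0],[0.05,0,0],[0.05,0,0],[0.05,0,0],[0,0,0],[0,0,0],[0,0,0],[0,0,0]],"delta_rot":[[0,0,-6],[0,0,-8],[0,0,-8],[0,0,-8],[0,0,-8],[0,0,-8],[0,0,-3],[0,0,0],[0,0,0]],"claw":[255,255,255,255,255,255,255,255,255]}'
python3 look.py s6 side 250 450 100 250
```

```text
time_s: 8.45
eef_pos: [550.4, 73.2, 97.4]
ee_rot: [0.001, 0.714, 0.7, 0.001]
force: [-3.6, 1.3, 8.1]
grip_width: 0.182
8.5 [550.41668275  73.21924451  97.37362345] jaw -1.1319647713256273 [-3.9157564   1.15419025  9.07700197] [ 0.16129878  0.72743328 -0.06824004] w 15.56577390173754
```

View pics/s6.png

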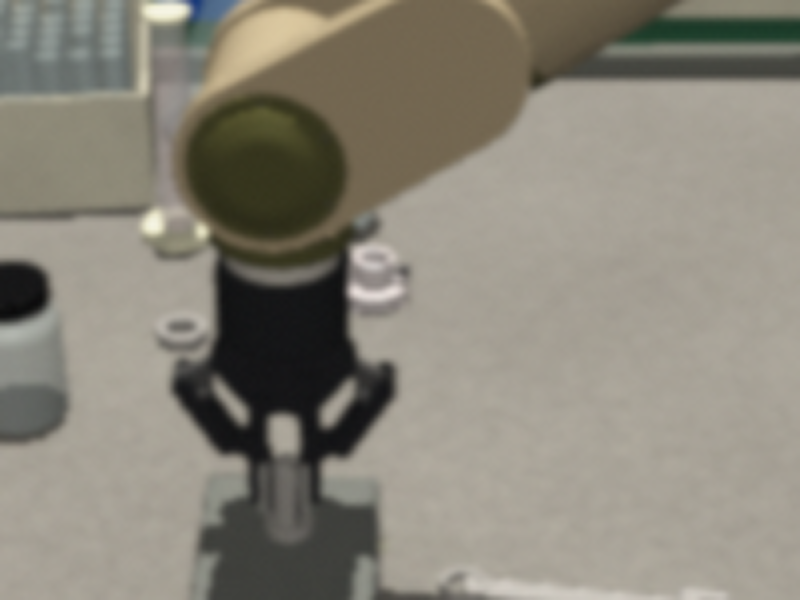

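The shaft is at about zero: jaw −1.1°, width unchanged, no torque. I hold a little longer, release and go up. Meanwhile I measure the pulley from the first pictures.

```bash
python3 -m crank '{"dp":[[0,0,0],[0,0,0],[0,0,0],[0,0,0],[0,0,0],[0,0,4],[0,0,4.5],[0,0,4.5]],"delta_rot":[[0,0,0],[0,0,0],[0,0,0],[0,0,0],[0,0,0],[0,0,0],[0,0,0],[0,0,0]],"claw":[255,255,180,120,100,60,0,0]}'
python3 - <<'E'
import cv2
a=cv2.imread("pics/top0.png")
cv2.imwrite("pics/p1.png",cv2.resize(a[204:236,398:440],(787,600),interpolation=cv2.INTER_LINEAR))
a=cv2.imread("pics/side0.png")
cv2.imwrite("pics/p2.png",cv2.resize(a[155:185,325:365],(800,600),interpolation=cv2.INTER_LINEAR))
E
```

```text
time_s: 9.3
eef_pos: [549.6, 73.0, 226.7]
ee_rot: [-0.0, 0.714, 0.7, -0.0]
force: [0.4, -0.4, 0.1]
grip_width: 1.0
```

View pics/p1.png

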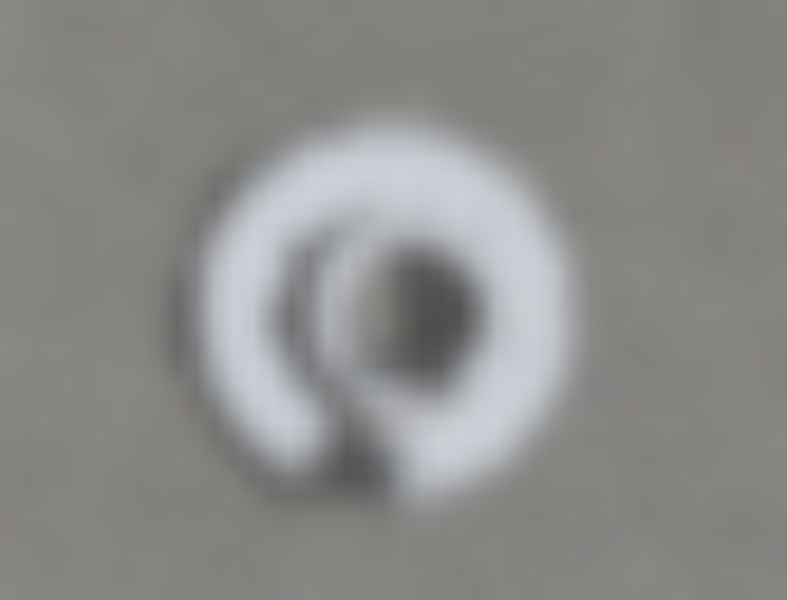

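View pics/p2.png

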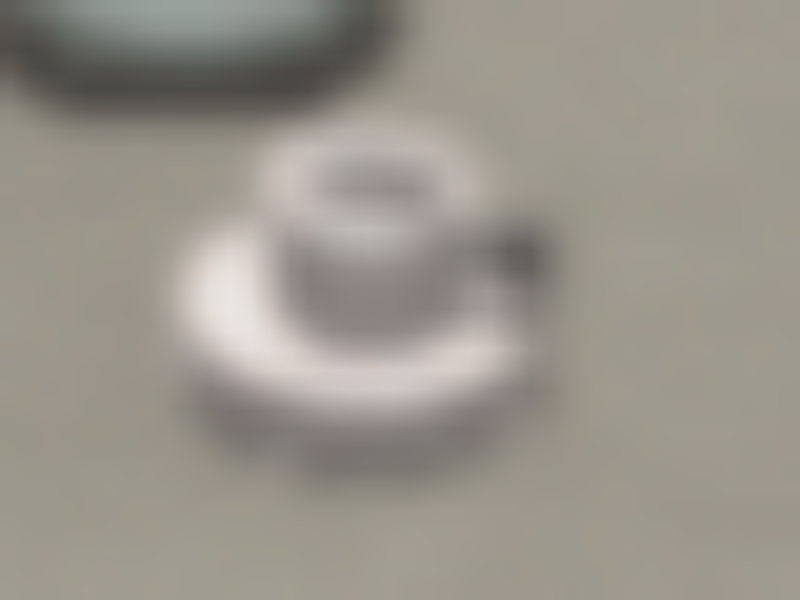

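Run:
```python
from h import *
np.set_printoptions(suppress=True,precision=1)
t=lambda x,y:(398+(x+.5)/18.74-.5,204+(y+.5)/18.75-.5)
s=lambda x,y:(325+(x+.5)/20-.5,155+(y+.5)/20-.5)
print("wheel top",ray_z("top",*t(385,312),16))
print("hub bore top",ray_z("top",*t(430,318),38))
print("screw mid?",ray_z("top",*t(358,465),27))
print("side hubtop",ray_z("side",*s(372,182),38),"wheel",ray_z("side",*s(360,300),16))
print("side screw tip",ray_z("side",*s(548,250),27))
for i in range(2):
  for c in("top","side"):
    capture(c)
    for T,z in(("pulley",0),("pulley_screw",27)):
        print(c,T,[(ray_z(c,*b["centre"],z),round(b["p"],2)) for b in pinpoint(c,T)[:2]])
    if c=="top":
        r=masks_of(c,"pulley");
        for b in r[:2]:
            yy,xx=np.nonzero(b["region"]);print("mask",b["p"],len(xx),ray_z(c,(xx.min()+xx.max())/2,(yy.min()+yy.max())/2,14),np.ptp(xx),np.ptp(yy))
# project model for hypothesised poses
for th in(-15,-8,0,8,15):
    r=np.radians(th);c=np.array([488.5,-292,27]);p=c-30*np.array([np.cos(r),np.sin(r),0])
    u=np.array(w2px("top",p));w=np.array(w2px("side",p));print(th,(u-[398,204])*18.75,(w-[325,155])*20)
```

```text
wheel top [ 490.7 -297.    16. ]
hub bore top [ 489.8 -299.4   38. ]
screw mid? [ 466.7 -289.6   27. ]
side hubtop [ 492.8 -295.5   38. ] wheel [ 494.3 -295.    16. ]
side screw tip [ 464.1 -292.6   27. ]
top pulley [(array([ 498.2, -293.5,    0. ]), 0.78)]
top pulley_screw [(array([ 740.5, -137.8,   27. ]), 0.74), (array([ 463.2, -287.6,   27. ]), 0.55)]
mask 0.54 293 [ 488.2 -295.6   14. ] 19 18
mask 0.17 2514 [578.6 441.7  14. ] 75 44
side pulley [(array([ 486. , -293.2,    0. ]), 0.5)]
side pulley_screw [(array([ 464. , -308.8,   27. ]), 0.71), (array([370.3, 107.7,  27. ]), 0.38)]
top pulley [(array([ 499.7, -305.4,    0. ]), 0.85), (array([ 632.7, -230.1,    0. ]), 0.17)]
top pulley_screw [(array([ 472.1, -288.2,   27. ]), 0.7), (array([430.8, 337.8,  27. ]), 0.19)]
mask 0.85 329 [ 489.7 -295.7   14. ] 21 19
mask 0.35 100 [550.6 221.1  14. ] 8 13
side pulley [(array([ 482.2, -286.3,    0. ]), 0.48)]
side pulley_screw [(array([554.1, 131.8,  27. ]), 0.72), (array([ 468.7, -303. ,   27. ]), 0.52)]
-15 [317.3 502.2] [568.5 266.9]
-8 [340.1 506.2] [572.3 255.5]
0 [366.4 507.4] [573.2 242.4]
8 [392.7 504.9] [570.4 229.2]
15 [415.2 499.8] [565.2 218. ]
```

```bash
python3 -m crank '{"dp":[[-0.73,-4.6,0],[-0.73,-4.6,0],[-0.73,-4.6,0],[-0.73,-4.6,0],[-0.73,-4.6,0],[-0.73,-4.6,0],[-0.73,-4.6,0],[-0.73,-4.7,0],[0,0,-4.5],[0,0,-4.5]],"delta_rot":[[0,0,8.2],[0,0,8.2],[0,0,8.2],[0,0,8.2],[0,0,8.2],[0,0,8.2],[0,0,8.2],[0,0,8.2],[0,0,8.2],[0,0,8.2]],"claw":[0,0,0,0,0,0,0,60,90,90]}'
python3 look.py s7 side 290 410 110 200
python3 look.py s7t top 380 460 180 240
```

```text
time_s: 11.0
eef_pos: [493.6, -286.0, 134.3]
ee_rot: [0.001, 0.097, 0.995, -0.001]
force: [0.2, -0.2, -0.9]
grip_width: 0.647
11.05 [ 490.91372133 -282.84282842  126.29392909] jaw 79.37291058827327 [-1.91627606  2.91371901 -8.50113405] [0.07718431 0.08194258 0.02540892] w 54.88081073519345
11.1 [ 491.51852656 -282.75274031  129.80888396] jaw 78.75399738350146 [-0.78025141 -0.09167671  0.08552879] [ 0.04571569 -0.00238632 -0.07083333] w 55.3861936502952
```

View pics/s7.png

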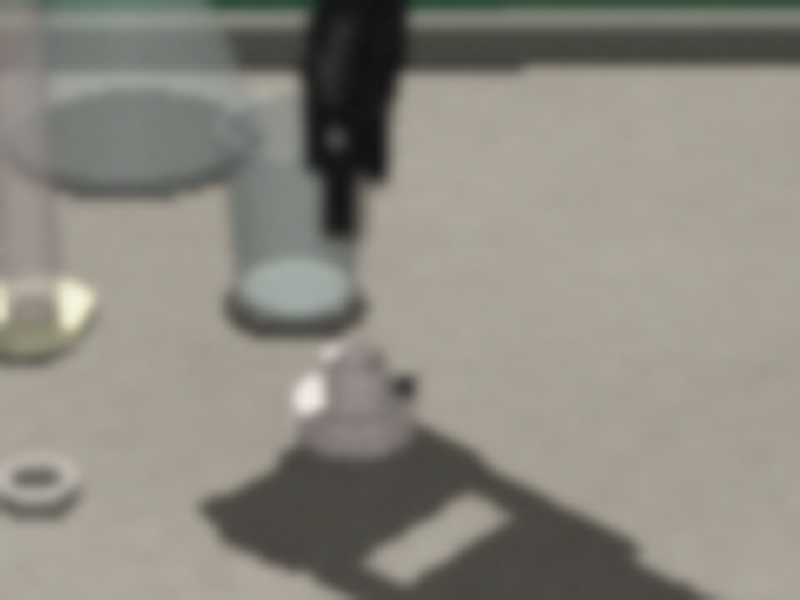

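View pics/s7t.png

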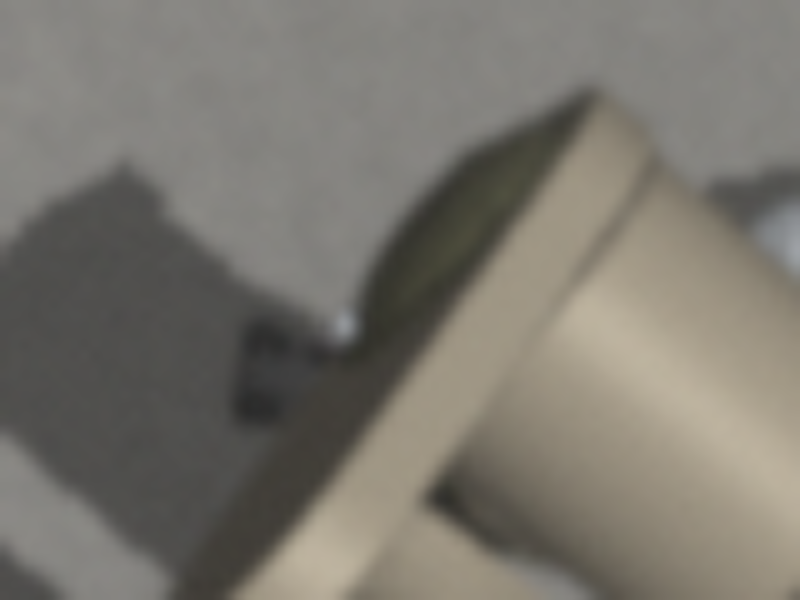

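Some rows were clipped by the speed limit (y is −282.8). The side view shows the pulley free at crop (358,390) with its screw to the right. I correct y and lower in two stages.

```bash
python3 -m crank '{"dp":[[0,-1.3,-3],[0,0,-2.5],[0,0,0],[0,0,0]],"delta_rot":[[0,0,2],[0,0,0],[0,0,0],[0,0,0]],"claw":[90,90,90,90]}'
python3 look.py s8 side 310 390 130 190
```

```text
time_s: 11.5
eef_pos: [494.7, -297.7, 82.1]
ee_rot: [0.001, 0.082, 0.997, -0.001]
force: [0.1, -0.2, -0.0]
grip_width: 0.649
11.55 [ 494.8472208  -297.79366613   82.51650948] jaw 80.65357932844012 [-0.29410503  0.35626041  0.68434793] [ 0.02541568  0.01014497 -0.01153076] w 55.1148660389181
```

View pics/s8.png

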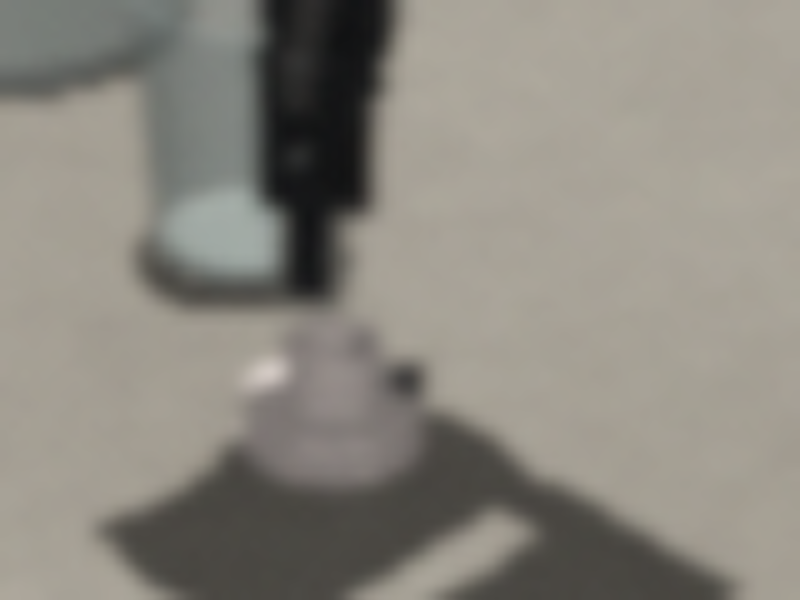

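```bash
python3 -m crank '{"dp":[[-0.33,0.15,-2],[0,0,-2.15],[0,0,0],[0,0,0]],"delta_rot":[[0,0,0],[0,0,0],[0,0,0],[0,0,0]],"claw":[90,90,90,90]}'
python3 look.py s9 side 310 390 130 190
```

```text
time_s: 11.95
eef_pos: [491.3, -296.3, 40.3]
ee_rot: [0.001, 0.081, 0.997, -0.001]
force: [0.8, -0.5, 1.0]
grip_width: 0.648
12.0 [ 491.39855418 -296.41305226   40.54508287] jaw 80.70890130563728 [0.29340658 0.6105163  0.33690065] [ 0.02393188 -0.02044459 -0.00604848] w 55.07173995525816
```

View pics/s9.png

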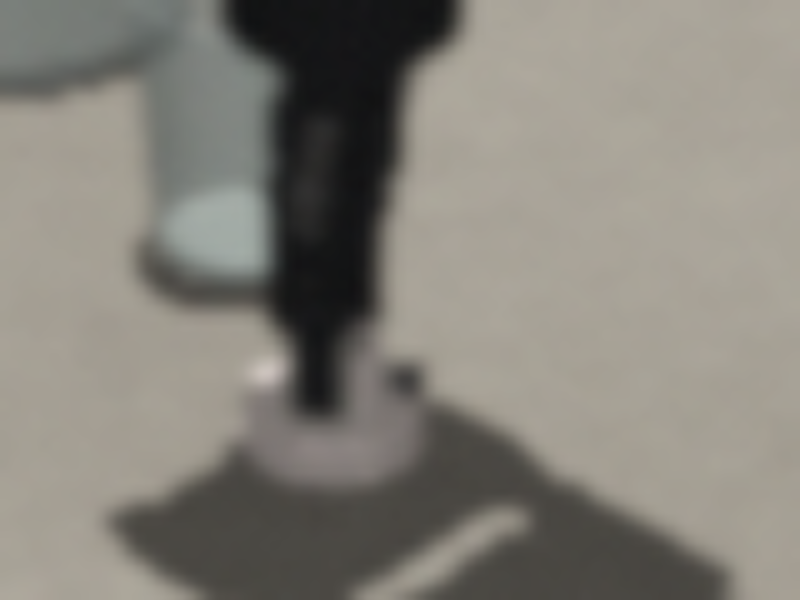

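The finger sits at the hub (crop (318,390)), above the wheel rim. Close the gripper.

```bash
python3 -m crank '{"dp":[[0,0,0],[0,0,0],[0,0,0],[0,0,0],[0,0,0],[0,0,0]],"delta_rot":[[0,0,0],[0,0,0],[0,0,0],[0,0,0],[0,0,0],[0,0,0]],"claw":[110,130,150,255,255,255]}' 40
python3 look.py s10 side 310 390 130 190
```

```text
time_s: 12.6
eef_pos: [490.8, -295.9, 39.3]
ee_rot: [0.0, 0.081, 0.997, -0.0]
force: [-0.9, 1.4, 5.0]
grip_width: 0.385
12.65 [ 490.79293895 -295.94201538   39.27493863] jaw 80.71861772156225 [-1.18411318  0.92203904  5.34970072] [ 0.23689978  0.16364842 -0.00165036] w 32.607336237677494
```

```bash
python3 -m crank '{"dp":[[0,0,1],[0,0,4],[0,0,4],[0,0,4],[0,0,2]],"delta_rot":[[0,0,0],[0,0,0],[0,0,0],[0,0,0],[0,0,0]],"claw":[255,255,255,255,255]}' 40
python3 look.py s11 side 310 390 100 160
```

```text
time_s: 13.15
eef_pos: [491.1, -296.3, 192.7]
ee_rot: [0.002, 0.081, 0.997, -0.002]
force: [0.5, -0.3, -1.2]
grip_width: 0.385
13.2 [ 491.70001713 -296.79620791  194.75349311] jaw 80.72972310037198 [ 0.37920165 -0.20457907  2.64915732] [-0.03853774 -0.0813225   0.04929365] w 32.641040177326346
```

View pics/s11.png

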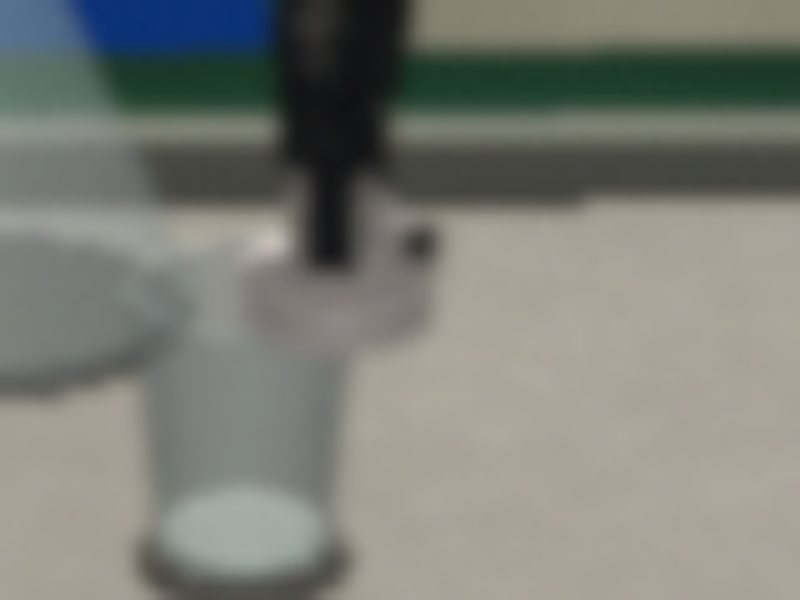

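The pulley is gripped and lifted, screw at crop (420,240). Carry it to above the shaft.

```bash
python3 -m crank '{"dp":[[0.3,2,0],[0.5,3.5,0],[0.6,4,0],[0.6,4,0],[0.6,4,0],[0.7,4.2,0],[0.7,4.2,0],[0.7,4.2,0],[0.6,4,0],[0.4,2.8,0]],"delta_rot":[[0,0,1],[0,0,1],[0,0,1],[0,0,1],[0,0,1],[0,0,1],[0,0,1],[0,0,1],[0,0,0],[0,0,0]],"claw":[255,255,255,255,255,255,255,255,255,255]}'
python3 -m crank '{"dp":[[0,0,-1],[0,0,0]],"delta_rot":[[0,0,0],[0,0,0]],"claw":[255,255]}'
python3 look.py s12 side 280 380 130 205
```

```text
time_s: 14.2
eef_pos: [547.2, 75.7, 188.1]
ee_rot: [-0.0, 0.01, 1.0, 0.0]
force: [0.7, -0.6, -1.6]
grip_width: 0.383
time_s: 14.4
eef_pos: [546.6, 73.4, 176.9]
ee_rot: [-0.002, 0.011, 1.0, -0.0]
force: [0.1, 0.6, -2.0]
grip_width: 0.382
14.45 [546.96873803  72.70596164 177.57003409] jaw 88.7148523408265 [-0.17210484  0.58862916 -1.08978762] [-0.04248391 -0.00085747  0.05464559] w 32.842788427181354
```

View pics/s12.png

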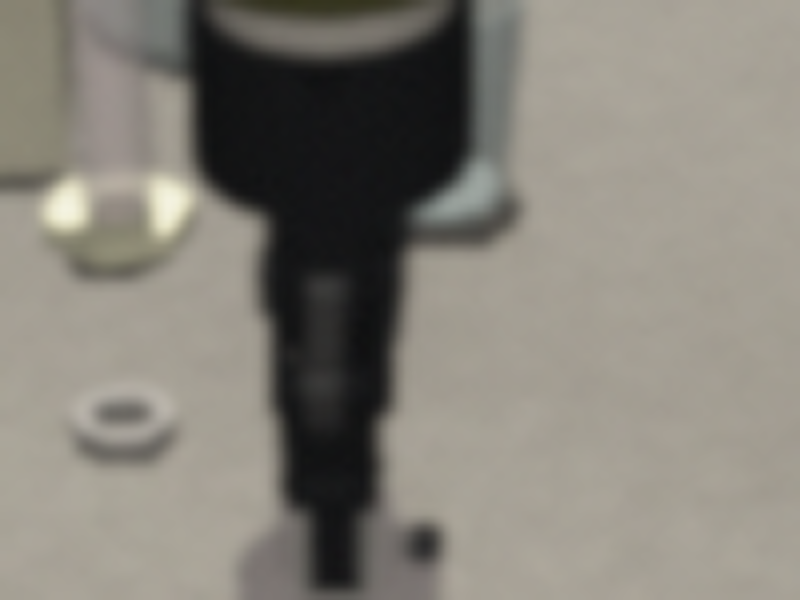

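Run:
```python
from h import *
np.set_printoptions(suppress=True,precision=1)
im,d=capture("side");np.save("s13.npy",d);save("s13f.png",im)
save("s13.png",cv2.resize(im[182:247,290:370],(738,600),interpolation=cv2.INTER_CUBIC))
s=sense();print(s["eef_pos"],s["ee_rot"])
P=cloud("side",d)
# pulley pixel overlay candidates: centre at TCP, underside 39 below
c=s["eef_pos"]+np.array([0,0,-39.3])
sc=738/80
for th in(-15,-10,-5,-1.2,3,8):
    r=np.radians(th);e=np.array([np.cos(r),np.sin(r),0])
    p=[(np.array(w2px("side",c+[0,0,27]-k*e))-[290,182])*sc for k in(17,30)]
    print(th,p[0],p[1])
print("wheel L/R",[(np.array(w2px("side",c+np.array([k,0,16])))-[290,182])*sc for k in(30,-30)],[(np.array(w2px("side",c+np.array([0,k,16])))-[290,182])*sc for k in(30,)],[(np.array(w2px("side",c+np.array([0,30,0])))-[290,182])*sc])
im2,d2=capture("top");save("s13t.png",cv2.resize(im2[180:240,255:335],(800,600),interpolation=cv2.INTER_CUBIC))
```

```text
[547.3  72.4 178.1] [-0.  0.  1. -0.]
-15 [365.8 139.3] [416.6 147.4]
-10 [367.2 136. ] [418.9 141.5]
-5 [368.  132.6] [420.3 135.5]
-1.2 [368.3 130. ] [420.7 130.9]
3 [368.3 127.1] [420.6 125.8]
8 [367.8 123.7] [419.6 119.9]
wheel L/R [array([181. , 164.1]), array([420.5, 165.6])] [array([297. , 236.2])] [array([297.9, 288.4])]
```

View pics/s13.png

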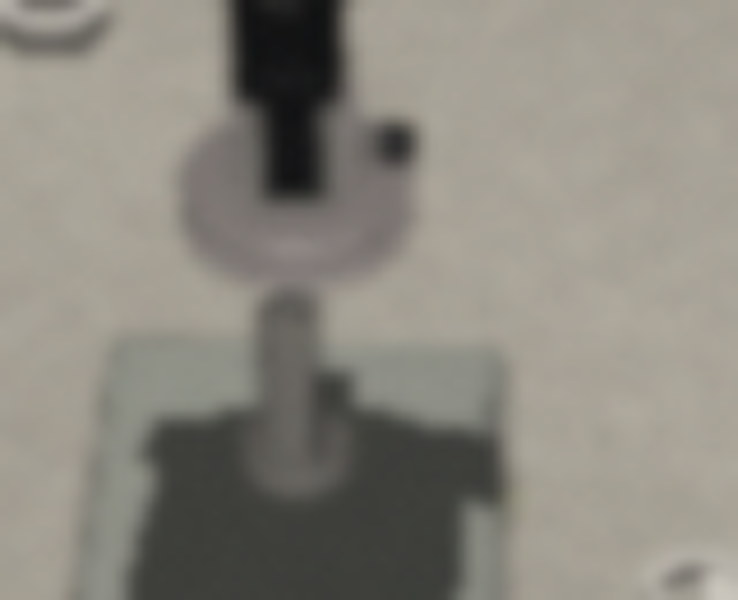

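View pics/s13t.png

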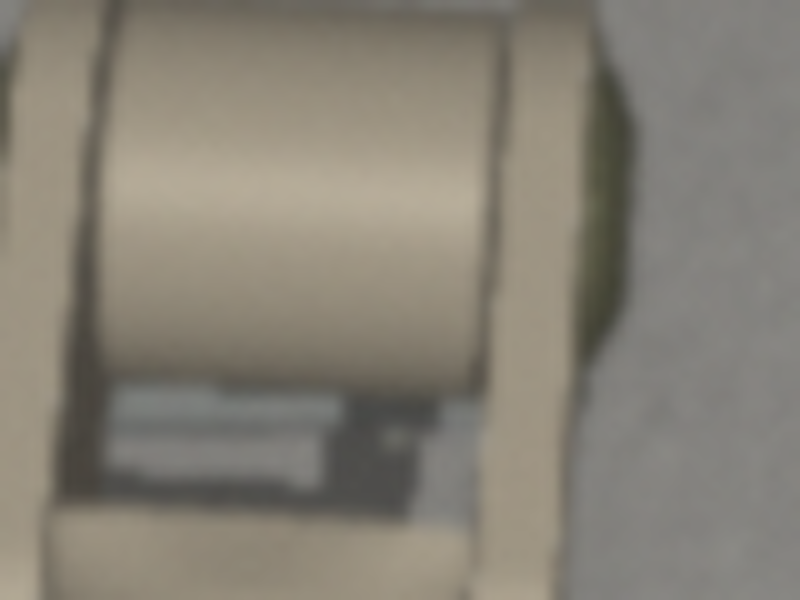

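```bash
cat > ov.py <<'E'
import sys
from h import *
f,out=sys.argv[1:3];tcp=np.array(list(map(float,sys.argv[3:6])));off=np.array(list(map(float,sys.argv[6:9])));ths=list(map(float,sys.argv[9:]))
im=cv2.imread(f)
u0,u1,v0,v1=300,350,182,244
S=9.6
a=cv2.resize(im[v0:v1,u0:u1],None,fx=S,fy=S,interpolation=cv2.INTER_CUBIC)
pp=lambda p:tuple(int(x) for x in ((np.array(w2px("side",p))-[u0,v0]+.5)*S))
c=tcp+[0,0,-39.3]+off
def circ(o,R,z,col):
    pts=[pp(o+[R*np.cos(t),R*np.sin(t),z]) for t in np.linspace(0,6.283,60)]
    cv2.polylines(a,[np.array(pts)],True,col,1)
circ(c,30,16,(0,255,0));circ(c,30,0,(0,255,0));circ(c,17,38,(0,255,0));circ(c,17,16,(0,255,0))
s=np.array([548.5,73,60.]);circ(s,10,52,(255,255,0));circ(s,15,8,(255,255,0));circ(s,10,8,(255,255,0))
for th,col in zip(ths,((0,0,255),(255,0,255),(255,0,0))):
    r=np.radians(th);e=np.array([np.cos(r),np.sin(r),0])
    cv2.line(a,pp(c+[0,0,27]-17*e),pp(c+[0,0,27]-30*e),col,1)
cv2.imwrite("pics/"+out,a);print(a.shape)
E
python3 ov.py pics/s13f.png o1.png 547.3 72.4 178.1 0 0 0 -1.2 -10
```

```text
(595, 480, 3)
```

View pics/o1.png

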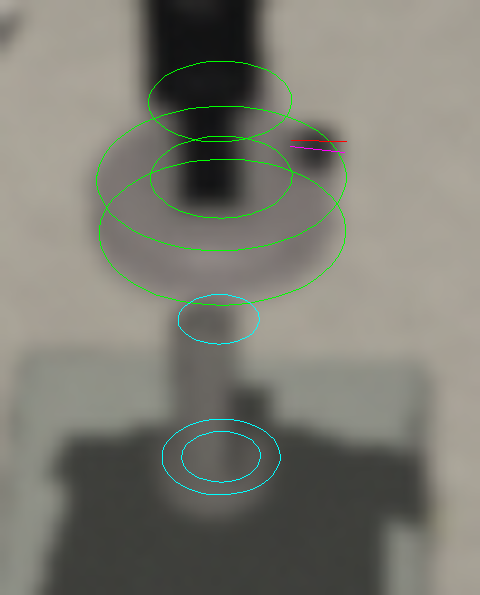

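Run:
```python
import cv2,numpy as np
a=cv2.imread("pics/s13f.png")[190:246,300:350]
b=cv2.resize(a,None,fx=10,fy=10,interpolation=cv2.INTER_CUBIC).astype(float)
b=np.clip((b-60)*2.2,0,255)
cv2.imwrite("pics/e1.png",b.astype(np.uint8))
g=cv2.imread("pics/s13f.png").sum(2)
for r in(202,204,206,208,226,230,231,232,233,234):print(r,g[r,300:346])
```

```text
202 [488 482 485 488 488 486 488 479 454 406 368 355 357 357 354 348 339 309
 235 156 117 108 110 126 178 254 312 342 345 346 352 349 352 366 405 452
 482 489 485 480 477 479 480 480 483 480]
204 [488 481 481 475 474 475 475 475 455 404 357 349 355 361 359 356 348 336
 318 299 289 290 290 293 304 320 335 347 353 352 352 354 355 366 399 444
 474 484 484 480 479 481 484 484 483 481]
206 [489 486 481 474 469 469 472 469 456 416 365 347 351 357 364 361 361 354
 359 354 355 356 357 358 358 359 361 364 366 358 353 349 353 374 410 449
 472 481 481 479 481 483 485 484 487 487]
208 [485 485 484 481 481 481 479 478 472 455 415 375 358 355 356 357 364 370
 379 391 403 407 406 400 393 384 379 376 366 353 346 353 375 405 443 472
 481 486 489 490 484 483 482 480 480 483]
226 [413 387 396 414 421 415 405 389 383 380 379 377 367 337 302 288 285 274
 269 276 292 299 292 259 217 202 203 212 240 272 282 299 327 359 376 393
 406 412 413 412 409 395 357 345 384 435]
230 [410 407 413 410 385 315 237 195 184 187 183 185 183 184 183 196 224 249
 262 276 288 295 287 260 241 248 256 239 211 194 184 183 183 183 182 184
 184 184 184 188 187 190 200 239 334 427]
231 [395 399 410 411 376 314 245 201 184 184 183 184 181 181 183 197 222 251
 264 276 285 289 286 268 250 255 258 238 211 189 184 183 182 182 182 182
 181 184 184 184 182 183 186 225 322 419]
232 [385 398 417 415 399 359 292 222 190 184 184 186 186 185 187 193 218 249
 270 277 285 287 287 281 271 272 263 236 204 188 184 181 182 183 183 183
 184 184 182 185 184 184 186 220 305 399]
233 [382 394 415 422 420 390 324 237 193 186 184 182 181 184 185 188 210 237
 264 280 289 297 297 293 286 273 256 225 200 187 183 182 184 181 183 180
 181 182 183 182 181 181 184 214 290 381]
234 [388 398 418 423 420 395 326 238 191 184 182 185 182 186 184 186 195 219
 248 270 282 289 291 287 274 256 231 207 190 185 183 182 184 183 186 181
 184 187 186 184 189 188 187 211 279 367]
```

View pics/e1.png

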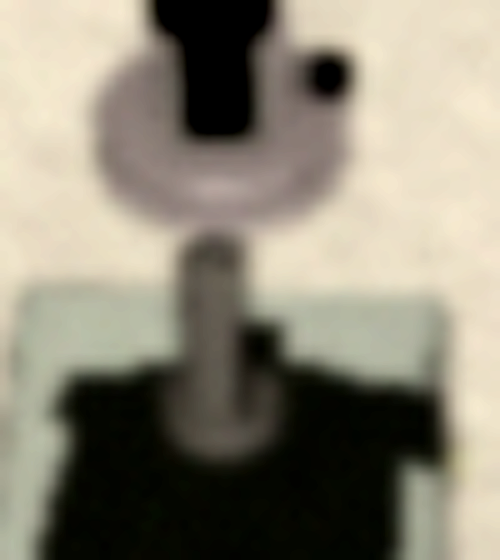

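```bash
cat > fit.py <<'E'
import sys
from h import *
from scipy.optimize import least_squares
np.set_printoptions(suppress=True,precision=2)
f=sys.argv[1];tcp=np.array(list(map(float,sys.argv[2:5])))
g=cv2.cvtColor(cv2.imread(f),cv2.COLOR_BGR2GRAY).astype(float)*3
c=tcp-[0,0,39.3]
proj=lambda p:np.array(w2px("side",p))
t=np.linspace(0,2*np.pi,200)
low=np.array([proj(c+[30*np.cos(a),30*np.sin(a),0]) for a in t]);up=np.array([proj(c+[30*np.cos(a),30*np.sin(a),16]) for a in t])
hull=cv2.convexHull(np.vstack([low,up]).astype(np.float32))
B=[]
r0=int(proj(c)[1])
for u in range(int(low[:,0].min()),int(low[:,0].max())+1):
    if abs(u-proj(c)[0])<5: continue
    col=g[:,u]
    for v in range(r0+14,r0-6,-1):
        if col[v]>415 and col[v-1]<=415:
            B.append((u,v-(col[v]-415)/(col[v]-col[v-1])));break
for v in range(r0-6,r0+5):
    row=g[v]; uc=int(proj(c)[0])
    for u in range(uc-18,uc):
        if row[u]>415 and row[u+1]<=415: B.append((u+(row[u]-415)/(row[u]-row[u+1]),v));break
    for u in range(uc+18,uc,-1):
        if row[u]>415 and row[u-1]<=415: B.append((u-(row[u]-415)/(row[u]-row[u-1]),v));break
B=np.array(B)
fn=lambda p:[cv2.pointPolygonTest(hull,(float(x-p[0]),float(y-p[1])),True) for x,y in B]
r=least_squares(fn,[0,0],loss="soft_l1",f_scale=.3,diff_step=.05,x_scale=1);print("shift px",r.x,"n",len(B),"res",np.sqrt(np.mean(np.square(r.fun))))
# screw
s0=proj(c+[-25,0,27])+r.x
v,u=np.mgrid[int(s0[1])-5:int(s0[1])+6,int(s0[0])-3:int(s0[0])+8]
w=np.clip(330-g[v,u],0,None);sc=np.array([(w*u).sum(),(w*v).sum()])/w.sum();print("screw blob",sc,"rel",sc-r.x)
for th in range(-20,13,4):
    a=np.radians(th);e=np.array([np.cos(a),np.sin(a),0]);print(th,proj(c+[0,0,27]-25*e),proj(c+[0,0,27]-30*e))
E
python3 fit.py pics/s13f.png 547.3 72.4 178.1
```

```text
shift px [0. 0.] n 39 res 0.9008265724767698
screw blob [332.1  197.31] rel [332.1  197.31]
-20 [332.72 198.19] [334.79 198.63]
-16 [332.96 197.77] [335.08 198.13]
-12 [333.15 197.34] [335.3  197.62]
-8 [333.29 196.91] [335.46 197.1 ]
-4 [333.38 196.48] [335.56 196.58]
0 [333.41 196.04] [335.59 196.05]
4 [333.39 195.61] [335.56 195.53]
8 [333.31 195.18] [335.47 195.01]
12 [333.18 194.75] [335.31 194.5 ]
```

```bash
sed -i 's/^r=least_squares.*/from scipy.optimize import minimize\nC0=proj(c)\nfn=lambda p:np.array([cv2.pointPolygonTest(hull,(float((x-p[0]-C0[0])\/p[2]+C0[0]),float((y-p[1]-C0[1])\/p[2]+C0[1])),True) for x,y in B])\nr=minimize(lambda p:np.sum(np.sqrt(1+(fn(p)\/.3)**2)-1),[.3,.3,.98],method="Nelder-Mead");print("shift px",r.x,len(B),np.sqrt(np.mean(fn(r.x)**2)));r.x=r.x[:2]/' fit.py; python3 fit.py pics/s13f.png 547.3 72.4 178.1 | head -3
```

```text
shift px [-0.97 -0.45  0.98] 39 0.24532270788149965
screw blob [332.01 197.32] rel [332.97 197.76]
-20 [332.72 198.19] [334.79 198.63]
```

```bash
python3 - <<'E'
from h import *
np.set_printoptions(suppress=True,precision=1)
A=[]
for i in range(4):
    im,d=capture("side");A.append(im.astype(float))
    s=sense()["eef_pos"]
    for T,z in(("pulley",s[2]-39.3),("pulley_screw",s[2]-12.3)):
        print(T,[(b["centre"],ray_z("side",*b["centre"],z),round(b["p"],2)) for b in pinpoint("side",T)[:2]])
print(s,sense()["time_s"])
m=np.mean(A,0).astype(np.uint8);save("avg.png",m)
save("avgc.png",cv2.resize(m[188:214,304:340],None,fx=20,fy=20,interpolation=cv2.INTER_CUBIC))
E
python3 fit.py pics/avg.png 547.3 72.4 178.1 | head -2
```

```text
pulley [([322.9, 205.0], array([546.7,  71.3, 139.4]), 0.67)]
pulley_screw [([332.6, 193.7], array([524.2,  63.8, 166.4]), 0.61)]
pulley [([323.2, 204.2], array([546.1,  68.2, 139.4]), 0.56)]
pulley_screw [([334.7, 195.6], array([519.3,  71.5, 166.4]), 0.8)]
pulley [([322.9, 205.4], array([546.7,  72.8, 139.3]), 0.85)]
pulley_screw [([335.5, 199.3], array([517.5,  86. , 166.3]), 0.62)]
pulley [([322.7, 205.2], array([547.2,  71.9, 139.3]), 0.66)]
pulley_screw [([334.2, 194.6], array([520.5,  67.2, 166.3]), 0.9)]
[547.6  73.1 178.6] 15.15
shift px [-1.23 -0.72  0.98] 38 0.1718700784192742
screw blob [331.73 196.91] rel [332.96 197.63]
```

View pics/avgc.png

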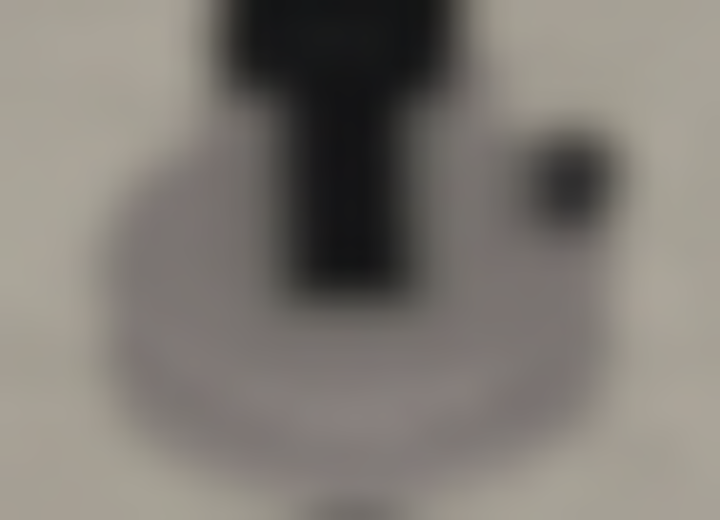

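```bash
cat > fit2.py <<'E'
import sys
exec(open("fit.py").read().split("fn=lambda")[0])
from scipy.optimize import minimize
from scipy.spatial.transform import Rotation as R
def shape(phi,psi):
    M=R.from_euler("xy",[psi,phi],degrees=True).as_matrix()
    o=c+[0,0,27]
    P=[o+M@np.array([30*np.cos(a),30*np.sin(a),z-27]) for a in t[::4] for z in(0,16)]
    return cv2.convexHull(np.array([proj(p) for p in P]).astype(np.float32))
C0=proj(c)
def fn(p,h): return np.array([cv2.pointPolygonTest(h,(float((x-p[0]-C0[0])/p[2]+C0[0]),float((y-p[1]-C0[1])/p[2]+C0[1])),True) for x,y in B])
for psi in(0,):
  for phi in(-12,-8,-4,0,4,8):
    h=shape(phi,psi)
    r=minimize(lambda p:np.sum(np.sqrt(1+(fn(p,h)/.2)**2)-1),[-.9,-.5,.98],method="Nelder-Mead");print(psi,phi,r.fun,r.x)
E
python3 fit2.py pics/avg.png 547.5 73 178.4
```

```text
0 -12 55.47281580239992 [ 0.32 -0.03  0.97]
0 -8 37.15521373610048 [-0.19 -0.37  0.97]
0 -4 18.6635835400144 [-0.66 -0.64  0.98]
0 0 9.41711904304628 [-1.14 -0.76  0.98]
0 4 19.91767002872997 [-1.6  -0.74  0.98]
0 8 41.57060489265816 [-2.05 -0.56  0.98]
```

Silhouette fit: no tilt, centre within 1–2 mm, but the screw's yaw reads about −8 to −14° with poor resolution. The fit only allows 9°, so I bring the pulley close to the side camera to measure it properly.

```bash
python3 -m crank '{"dp":[[-0.3,2,2],[-0.6,4.2,2],[-0.6,4.2,2],[-0.6,4.2,1],[-0.6,4.2,0],[-0.6,4.2,0],[-0.6,4.2,0],[-0.6,3.5,0],[-0.4,2,0],[0,0,0]],"delta_rot":[[0,0,0],[0,0,0],[0,0,0],[0,0,0],[0,0,0],[0,0,0],[0,0,0],[0,0,0],[0,0,0],[0,0,0]],"claw":[255,255,255,255,255,255,255,255,255,255]}'
python3 -m crank '{"dp":[[0,0,0],[0,0,0]],"delta_rot":[[0,0,0],[0,0,0]],"claw":[255,255]}'
python3 - <<'E'
from h import *
A=[capture("side")[0].astype(float) for i in range(3)]
s=sense();q=s["ee_rot"];print(s["eef_pos"],np.degrees(2*np.arctan2(q[2],q[1]))-90,s["time_s"])
m=np.mean(A,0).astype(np.uint8);save("near.png",m)
u,v=w2px("side",s["eef_pos"]-[0,0,20]);print(u,v)
u,v=int(u),int(v)
save("nearc.png",cv2.resize(m[v-35:v+35,u-40:u+40],None,fx=8,fy=8,interpolation=cv2.INTER_CUBIC))
E
```

```text
time_s: 16.15
eef_pos: [497.4, 402.5, 247.9]
ee_rot: [-0.0, 0.009, 1.0, 0.0]
force: [0.3, 0.0, -2.1]
grip_width: 0.383
time_s: 16.35
eef_pos: [498.9, 399.2, 248.5]
ee_rot: [-0.0, 0.012, 1.0, -0.0]
force: [1.2, 0.7, -1.3]
grip_width: 0.386
[498.96286    399.31937137 248.70264445] 88.65001858347256 16.5
347.6152854537189 285.367332510977
```

View pics/nearc.png

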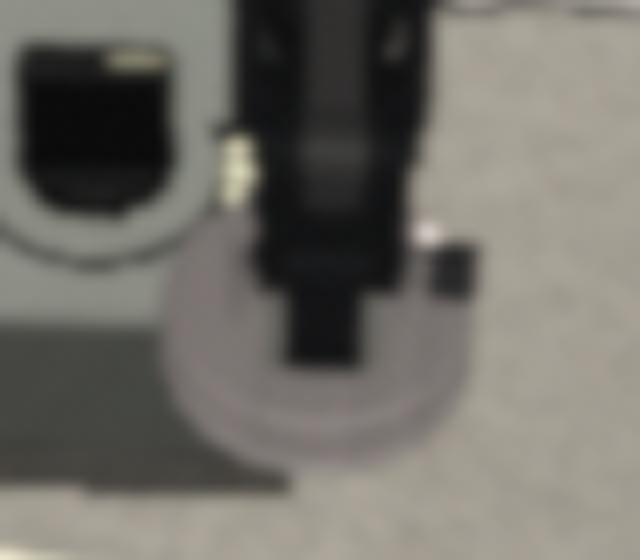

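```bash
cat > ov2.py <<'E'
from h import *
tcp=np.array([498.96,399.3,248.7]);c=tcp-[0,0,39.3]
im=cv2.imread("pics/near.png");u0,v0=307,250;S=8
import sys
sh=np.array([float(sys.argv[1]),float(sys.argv[2])])
a=cv2.resize(im[250:320,307:387],None,fx=S,fy=S,interpolation=cv2.INTER_CUBIC)
P=lambda p:(np.array(w2px("side",p))-[u0,v0]+.5+sh)*S
for Rr,z in((30,16),(30,0),(17,16)):
    cv2.polylines(a,[np.array([P(c+[Rr*np.cos(t),Rr*np.sin(t),z]) for t in np.linspace(0,6.283,80)]).astype(int)],True,(0,255,0),1)
for th,col in((-16,(0,0,255)),(-8,(255,0,255)),(0,(255,0,0))):
    r=np.radians(th);e=np.array([np.cos(r),np.sin(r),0])
    p,q=P(c+[0,0,27]-17*e),P(c+[0,0,27]-30*e);print(th,p,q)
    cv2.line(a,tuple(p.astype(int)),tuple(q.astype(int)),col,1)
cv2.imwrite("pics/ov2.png",a)
E
python3 ov2.py 0 0
```

```text
-16 [418.43405412 278.91825157] [487.09209882 294.66190816]
-8 [420.5027421  269.59056588] [490.36813401 278.05238581]
0 [420.79206948 260.10915831] [490.47549049 261.25289745]
```

View pics/ov2.png

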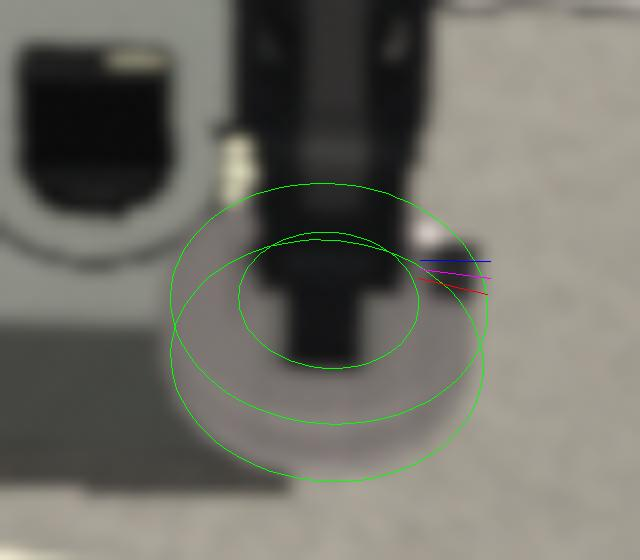

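```bash
python3 ov2.py -1.3 -1.5
python3 - <<'E'
import cv2
a=cv2.imread("pics/ov2.png")[150:500,140:520];cv2.imwrite("pics/ov2z.png",cv2.resize(a,None,fx=1.7,fy=1.7))
a=cv2.imread("pics/near.png")[275:292,355:371];cv2.imwrite("pics/nz.png",cv2.resize(a,None,fx=32,fy=32,interpolation=cv2.INTER_CUBIC))
E
```

```text
-16 [408.03405412 266.91825157] [476.69209882 282.66190816]
-8 [410.1027421  257.59056588] [479.96813401 266.05238581]
0 [410.39206948 248.10915831] [480.07549049 249.25289745]
```

View pics/ov2z.png

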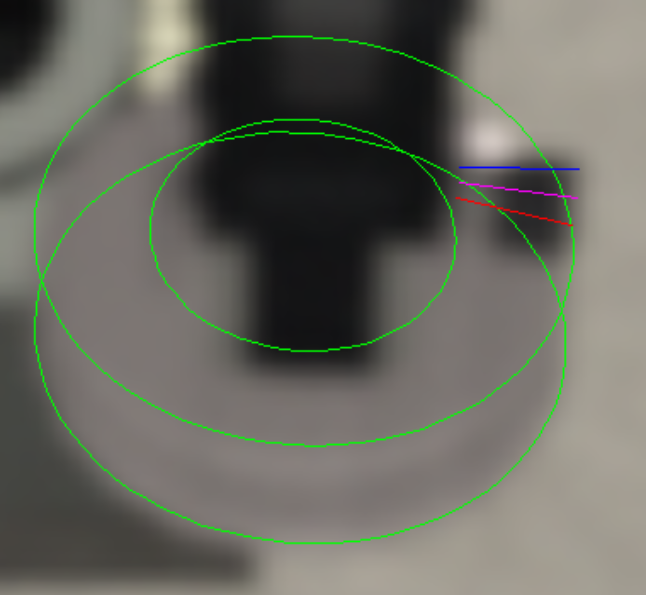

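View pics/nz.png

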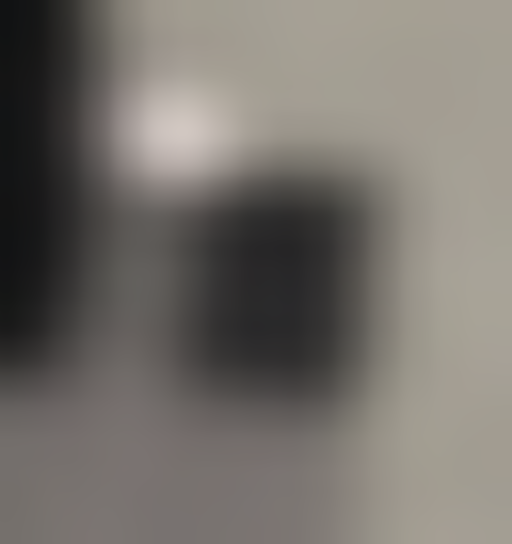

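```bash
python3 -m crank '{"dp":[[0.3,-2,0],[0.6,-4.2,0],[0.6,-4.2,0],[0.6,-4.2,0],[0.6,-4.2,0],[0.6,-4.2,0],[0.6,-4.2,-1],[0.6,-3.4,-2],[0.45,-2.05,-2],[0,0,-2]],"delta_rot":[[0,0,0],[0,0,2],[0,0,2],[0,0,2],[0,0,2],[0,0,2],[0,0,0],[0,0,0],[0,0,0],[0,0,0]],"claw":[255,255,255,255,255,255,255,255,255,255]}'
python3 look.py s15 side 290 370 182 242
python3 - <<'E'
from h import *
np.set_printoptions(suppress=True,precision=1)
g=cv2.cvtColor(cv2.imread("pics/s13f.png"),cv2.COLOR_BGR2GRAY).astype(int)
for u in(318,320,322,324,326):print(u,g[210:242,u])
for y in(71,73,75,77):
    print(y,"shoulder bottom",w2px("side",[548.5,y+15,60]),"shaft top front",w2px("side",[548.5,y+9,112]),"back",w2px("side",[548.5,y-9,112]))
print(w2px("side",[548.5-17.5,73,60]))
E
```

```text
time_s: 17.5
eef_pos: [548.5, 70.5, 178.1]
ee_rot: [0.0, -0.074, 0.997, -0.0]
force: [0.2, 1.7, -1.5]
grip_width: 0.38
17.55 [546.83801768  71.80487185 174.63014171] jaw 98.53981612605688 [-1.07903727  0.15736579 -4.9746072 ] [-0.01496333  0.05720856  0.00336094] w 32.62254255966931
318 [122 125 133 135 123 110 106 108 106 104 103 103 107 108 107 101  91  85
  85  87  88  89  91  89  84  73  65  63  64  63  62  62]
320 [126 125 125 112  98  92  97 101 102 101 101 100 100 100  99  99  98  98
  98  97  97  96  96  97  95  84  71  64  63  63  63  62]
322 [127 126 124 113  99  93  94 102 105 103 103 102 100 100  99  98  98  99
  99  97  97  96  96 100  98  87  72  65  63  62  63  62]
324 [125 125 132 131 125 121 122 124 122 118 114 105  88  74  70  71  73  76
  78  79  81  84  91  96  92  80  69  63  62  62  62  62]
326 [124 127 138 149 155 157 158 158 154 147 140 126  95  71  64  65  69  76
  82  86  86  87  88  86  78  68  64  62  62  62  63  62]
71 shoulder bottom (np.float64(322.42557228925443), np.float64(235.0468127602689)) shaft top front (np.float64(322.2022084926355), np.float64
[... 153 characters left out ...]
(235.58664060341636)) shaft top front (np.float64(322.17711936090484), np.float64(217.07224573907013)) back (np.float64(322.39977270664565), np.float64(212.44190645243455))
75 shoulder bottom (np.float64(322.37741009297304), np.float64(236.1283330111694)) shaft top front (np.float64(322.1519412096657), np.float64(217.59585513042907)) back (np.float64(322.3753790405241), np.float64(212.94920154926706))
77 shoulder bottom (np.float64(322.3532040148737), np.float64(236.67189966054548)) shaft top front (np.float64(322.12667356429694), np.float64(218.1213256579112)) back (np.float64(322.35090003369646), np.float64(213.45827140687345))
(np.float64(329.7302251348246), np.float64(231.6541833655766))
```

View pics/s15.png

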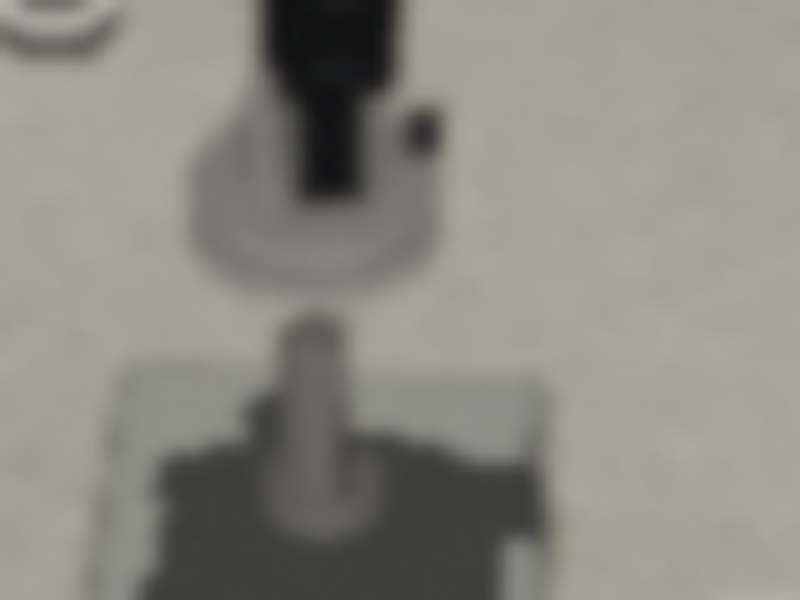

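```bash
python3 -m crank '{"dp":[[0,0,0],[0,0,0],[0,0,0]],"delta_rot":[[0,0,0],[0,0,0],[0,0,0]],"claw":[255,255,255]}'
python3 - <<'E'
from h import *
A=[capture("side")[0].astype(float) for i in range(3)]
s=sense();print(s["eef_pos"],s["time_s"]);save("fin.png",np.mean(A,0).astype(np.uint8))
import subprocess
print(subprocess.run(["python3","fit.py","pics/fin.png"]+[str(x) for x in s["eef_pos"]],capture_output=True,text=True).stdout)
E
```

```text
time_s: 17.85
eef_pos: [548.4, 74.0, 179.8]
ee_rot: [0.001, -0.076, 0.997, -0.0]
force: [-0.1, -0.0, -2.4]
grip_width: 0.384
[548.21498339  73.95829518 179.20160015] 18.0
shift px [-1.21 -0.71  0.97] 37 0.12422942414927414
screw blob [330.67 194.79] rel [331.88 195.5 ]
-20 [332.31 198.18] [334.38 198.63]
-16 [332.56 197.76] [334.67 198.12]
-12 [332.75 197.34] [334.9  197.61]
-8 [332.89 196.9 ] [335.06 197.09]
-4 [332.97 196.47] [335.16 196.57]
0 [333.   196.03] [335.19 196.04]
4 [332.98 195.6 ] [335.16 195.52]
8 [332.91 195.17] [335.07 195.  ]
12 [332.78 194.74] [334.91 194.49]
```

Screw yaw is now about 0 ± 3° (averaged over all measurements). Lower onto the shaft tip.

```bash
python3 -m crank '{"dp":[[0.03,-0.07,-1],[0,0,-1],[0,0,-0.5],[0,0,-0.5],[0,0,-0.5],[0,0,0]],"delta_rot":[[0,0,0],[0,0,0],[0,0,0],[0,0,0],[0,0,0],[0,0,0]],"claw":[255,255,255,255,255,255]}'
python3 look.py s16 side 290 370 182 242
```

```text
time_s: 18.6
eef_pos: [548.1, 73.0, 142.8]
ee_rot: [-0.001, -0.076, 0.997, 0.0]
force: [0.0, 0.9, -1.1]
grip_width: 0.383
18.65 [548.26867533  72.9913886  143.27406187] jaw 98.72335032666615 [ 0.30411851  0.85244566 -1.09956918] [-0.02224877 -0.01071053  0.03792307] w 32.50847586789988
```

View pics/s16.png

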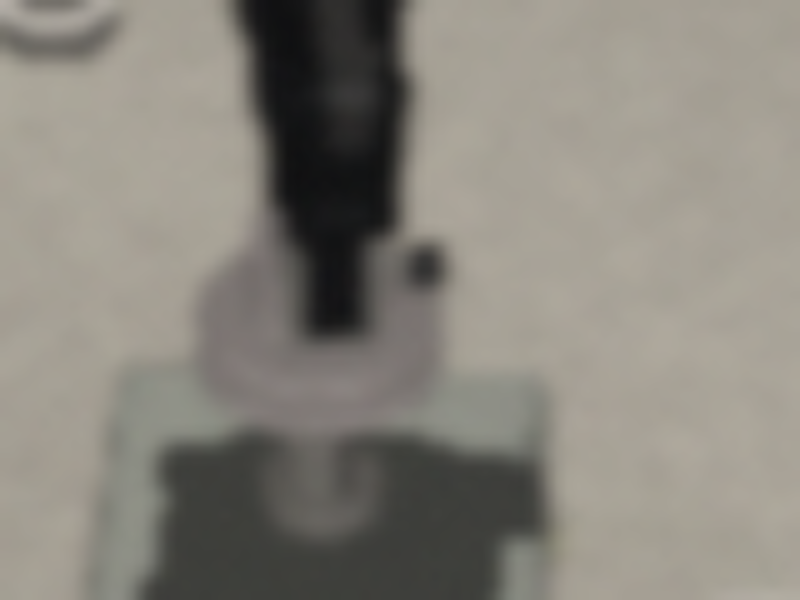

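TCP at 143 puts the pulley's underside at 104 mm, 8 mm below the shaft's tip, with no force: it has slid on. Continue down.

```bash
python3 -m crank '{"dp":[[0,0,-0.6],[0,0,-0.6],[0,0,-0.6],[0,0,-0.6],[0,0,-0.6],[0,0,-0.3],[0,0,0]],"delta_rot":[[0,0,0],[0,0,0],[0,0,0],[0,0,0],[0,0,0],[0,0,0],[0,0,0]],"claw":[255,255,255,255,255,255,255]}'
python3 look.py s17 side 290 370 182 242
```

```text
time_s: 19.35
eef_pos: [548.2, 73.0, 110.0]
ee_rot: [-0.0, -0.076, 0.997, 0.0]
force: [-0.0, -0.6, -1.5]
grip_width: 0.391
19.4 [548.35046864  72.98452628 110.39425213] jaw 98.72418644319964 [-0.03544789 -0.26267291 -1.54823816] [-0.01737869 -0.02304487 -0.02074675] w 32.885819308946274
```

View pics/s17.png

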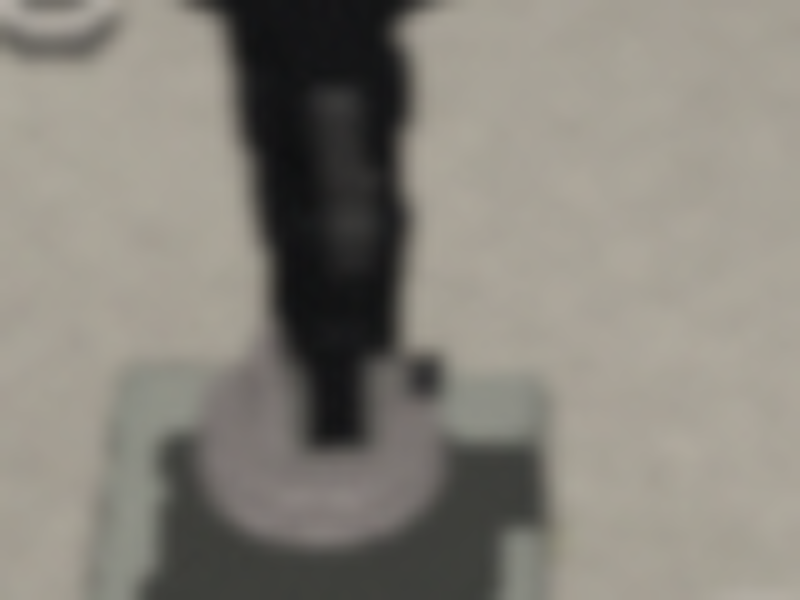

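```bash
python3 -m crank '{"dp":[[0,0,-0.3],[0,0,-0.3],[0,0,0],[0,0,0]],"delta_rot":[[0,0,0],[0,0,0],[0,0,0],[0,0,0]],"claw":[255,255,255,255]}' 70
python3 look.py s18 side 290 370 182 242
```

```text
time_s: 19.8
eef_pos: [548.9, 73.0, 107.3]
ee_rot: [0.001, -0.076, 0.997, -0.0]
force: [-9.1, -0.5, 23.2]
grip_width: 0.378
19.85 [548.92072649  72.99291582 107.31539604] jaw 98.74099400945659 [-8.45066527 -0.31621556 20.88719903] [4.71224602e-03 1.47809327e+00 9.80826006e-04] w 31.592960913184417
```

```bash
python3 -m crank '{"dp":[[0,0,0],[0,0,0],[0,0,0]],"delta_rot":[[0,0,0],[0,0,0],[0,0,0]],"claw":[255,255,255]}'
python3 look.py s19 side 270 390 190 280
```

```text
time_s: 20.15
eef_pos: [548.9, 73.0, 107.3]
ee_rot: [0.001, -0.076, 0.997, -0.0]
force: [-8.5, 0.3, 21.7]
grip_width: 0.377
20.2 [548.92520364  72.99642913 107.26764428] jaw 98.7408408681242 [-9.64509515 -0.21246147 21.65097275] [0.01097127 1.49899703 0.00393178] w 31.25996025493318
```

View pics/s19.png

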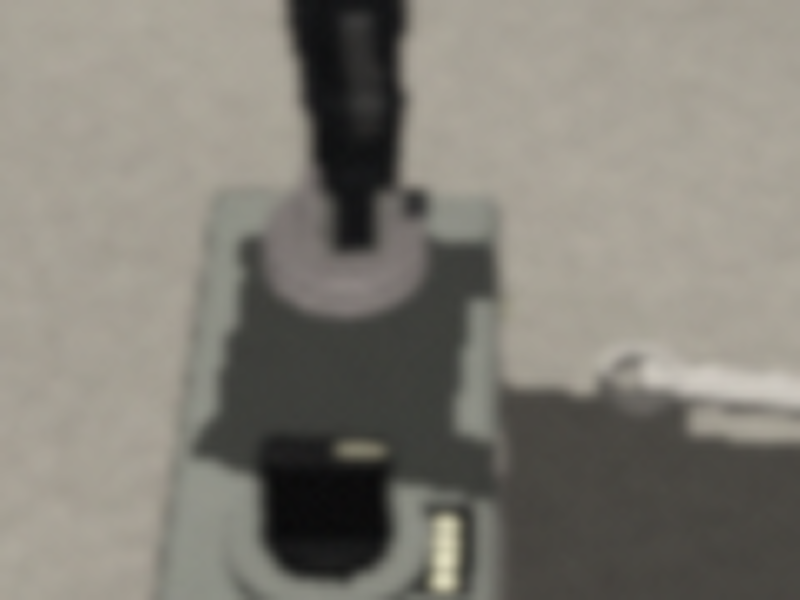

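The wheel is down over the shoulder, the screw points to the front (crop (415,205)), the knob bar is still along x and the wrench hasn't moved. Hand in.

```bash
python3 -c "
from rig import *
print(finish_job());s=sense();print(s['time_s'],s['eef_pos'],s['force'])"
```

```text
the job is handed in; nothing more can be done
None
the job is handed in; nothing more can be done
```

The job is handed in at about 20 s of the 50 s, with the pulley seated on the shaft's shoulder and still gripped and pressed down. No verdict was reported.

**What I did**
- **Knob:** I turned it counter-clockwise about 76° until the wrist torque showed the stop (−0.94 N m). Afterwards its bar lay parallel to the drive's edge.
- **Shaft:** I pinched it across the flat (the gripper read 15.6 mm; it reads about 1 mm low) and turned it clockwise to a jaw angle of −1.1°. The drive's own yaw is about −1.2°. I held it there before letting go.
- **Pulley:** I gripped it by the hub, turned it 10° further after a close look at the screw, and slid it on with no noticeable force.

**Last checks**
- **Height:** the grasp point was at z = 107.3 mm, which is the seated height exactly (68 + 39.3 mm).
- **Press and grip:** about 21 N downward, with the grip set to 70 N and the tool at rest.
- **Other things:** the last picture showed the screw to the front and the knob still at zero. The wrench was unmoved; I did not measure the other bystanders again, but the arm touched none of them.

**What disagreed**
- **Screw yaw:** estimates before the close look were up to 13° apart, and readings after the correction ran from about −2° to +6°.
- **Knob angle:** one depth measurement gave 0.065 rad, while the torque and the edge comparison say zero.
- **Side force:** about 9 N in x remained in the final press, with a 1.5 N m wrist moment.

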